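# Put the washed bench seeder back together and start it

## Task

The bench seeder has been washed and must go back together: set every dosing head standing on the bench into a grey socket of its own, turned so that its flat matches the socket's flat and its flange comes down fully home on the rim, and lay the blue seed roller in its stand so that both axle ends reach the bottoms of the open slots. Only when all of that is in place, press the green start button fully down and let it come up again. Leave the bottle, the tub and the seedling tray where they are.

Things in the scene. Friction and masses are not known exactly. Their poses are not given: they have to be found in the camera images.
- head0: dosing head (2 to 4 present), 0.18 kg, standing. Origin: axis, underside of the foot; z up; x to the flat. White D foot, z 0-28: half circle r 24 at -x, square corners at +x, flat at x=24, 48 wide. Orange D flange, z 28-36: same shape, 31 for 24; black stripe at the flat. White square hopper, z 36-81: grip its 36 x 36 sides (along x, y); bar on the blue top points to the flat.
- head1: dosing head (2 to 4 present), 0.18 kg, standing. Origin: axis, underside of the foot; z up; x to the flat. White D foot, z 0-28: half circle r 24 at -x, square corners at +x, flat at x=24, 48 wide. Orange D flange, z 28-36: same shape, 31 for 24; black stripe at the flat. White square hopper, z 36-81: grip its 36 x 36 sides (along x, y); bar on the blue top points to the flat.
- head2: dosing head (2 to 4 present), 0.18 kg, standing. Origin: axis, underside of the foot; z up; x to the flat. White D foot, z 0-28: half circle r 24 at -x, square corners at +x, flat at x=24, 48 wide. Orange D flange, z 28-36: same shape, 31 for 24; black stripe at the flat. White square hopper, z 36-81: grip its 36 x 36 sides (along x, y); bar on the blue top points to the flat.
- head3: dosing head (2 to 4 present), 0.18 kg, standing. Origin: axis, underside of the foot; z up; x to the flat. White D foot, z 0-28: half circle r 24 at -x, square corners at +x, flat at x=24, 48 wide. Orange D flange, z 28-36: same shape, 31 for 24; black stripe at the flat. White square hopper, z 36-81: grip its 36 x 36 sides (along x, y); bar on the blue top points to the flat.
- socket0: grey D socket fixed at its own angle, 71 x 71 x 36 mm; four, 105 mm apart, stand on a 6 mm green plate 230 mm square. Origin: its axis, underside (6 mm above the bench); z up; x to its flat (yellow stripe on rim). Opening: a head's foot plus 2.5 mm play all round. Takes any one head, x axes the same way within 5 deg; home when the flange lies on the rim, head origin 8 mm above socket origin.
- socket1: grey D socket fixed at its own angle, 71 x 71 x 36 mm; four, 105 mm apart, stand on a 6 mm green plate 230 mm square. Origin: its axis, underside (6 mm above the bench); z up; x to its flat (yellow stripe on rim). Opening: a head's foot plus 2.5 mm play all round. Takes any one head, x axes the same way within 5 deg; home when the flange lies on the rim, head origin 8 mm above socket origin.
- socket2: grey D socket fixed at its own angle, 71 x 71 x 36 mm; four, 105 mm apart, stand on a 6 mm green plate 230 mm square. Origin: its axis, underside (6 mm above the bench); z up; x to its flat (yellow stripe on rim). Opening: a head's foot plus 2.5 mm play all round. Takes any one head, x axes the same way within 5 deg; home when the flange lies on the rim, head origin 8 mm above socket origin.
- socket3: grey D socket fixed at its own angle, 71 x 71 x 36 mm; four, 105 mm apart, stand on a 6 mm green plate 230 mm square. Origin: its axis, underside (6 mm above the bench); z up; x to its flat (yellow stripe on rim). Opening: a head's foot plus 2.5 mm play all round. Takes any one head, x axes the same way within 5 deg; home when the flange lies on the rim, head origin 8 mm above socket origin.
- roller: blue octagonal seed roller, lying on the bench on one of its flats. Drum 44 mm across flats, 120 mm long, 0.35 kg; an aluminium axle of 12 mm diameter stands out 35 mm at each end (190 mm in all). Origin: its centre; x along the axle (the two ends are alike). Grip it across two opposite flats.
- stand: fixed stand: green base 80 x 170 x 8 mm, two aluminium cheeks 60 wide, 10 thick, at y = +75 and -75 mm (140 clear between). Each has an open-topped slot at x = 0, 15 mm wide, from its mouth at z = 82 down to z = 54 mm; yellow lead-in lips flare up to z = 96. Origin: centre of the underside, on the bench; y along a seated axle; z up.
- stand_seat (a point): where the roller's centre lies when both axle ends are on the bottoms of the slots: midway between the cheeks, 60 mm above the bench; axes as those of the stand.
- start (a joint): green start button: 0 up, 0.008 m fully down; springs back; about 5 N to hold it fully down.
- start_top (a point): middle of the top face of the start button (18 mm radius, pressed straight down; moves with the button).
- spray: bystander: white bottle with blue cap, 70 mm diameter, 170 mm high, origin at the centre of its underside.
- tub: bystander: blue open tub 90 x 120 x 50 mm, origin at the centre of its underside.
- seedlings: bystander: black plug tray of seedlings, 140 x 220 mm, about 80 mm high with the leaves, origin at the centre of its underside.

How it is judged:
On the way, in this order (a step that is already met when the one before it is completed fails the run):
1. every dosing head is home in a socket and the roller lies in its stand, all at rest (((horizontal distance between head0 and socket0 below 0.006 m and z of head0 in the frame of socket0 between 0.003 and 0.012 m and angle between the x axis of head0 and the x axis of socket0, either way round below 0.14 rad) or (horizontal distance between head0 and socket1 below 0.006 m and z of head0 in the frame of socket1 between 0.003 and 0.012 m and angle between the x axis of head0 and the x axis of socket1, either way round below 0.14 rad) or (horizontal distance between head0 and socket2 below 0.006 m and z of head0 in the frame of socket2 between 0.003 and 0.012 m and angle between the x axis of head0 and the x axis of socket2, either way round below 0.14 rad) or (horizontal distance between head0 and socket3 below 0.006 m and z of head0 in the frame of socket3 between 0.003 and 0.012 m and angle between the x axis of head0 and the x axis of socket3, either way round below 0.14 rad)) and angle between each of head0, head1, head2, head3's own z axis and vertical below 0.07 rad and linear speed of each of head0, head1, head2, head3, roller below 0.02 m/s and ((horizontal distance between head1 and socket0 below 0.006 m and z of head1 in the frame of socket0 between 0.003 and 0.012 m and angle between the x axis of head1 and the x axis of socket0, either way round below 0.14 rad) or (horizontal distance between head1 and socket1 below 0.006 m and z of head1 in the frame of socket1 between 0.003 and 0.012 m and angle between the x axis of head1 and the x axis of socket1, either way round below 0.14 rad) or (horizontal distance between head1 and socket2 below 0.006 m and z of head1 in the frame of socket2 between 0.003 and 0.012 m and angle between the x axis of head1 and the x axis of socket2, either way round below 0.14 rad) or (horizontal distance between head1 and socket3 below 0.006 m and z of head1 in the frame of socket3 between 0.003 and 0.012 m and angle between the x axis of head1 and the x axis of socket3, either way round below 0.14 rad)) and ((horizontal distance between head2 and socket0 below 0.006 m and z of head2 in the frame of socket0 between 0.003 and 0.012 m and angle between the x axis of head2 and the x axis of socket0, either way round below 0.14 rad) or (horizontal distance between head2 and socket1 below 0.006 m and z of head2 in the frame of socket1 between 0.003 and 0.012 m and angle between the x axis of head2 and the x axis of socket1, either way round below 0.14 rad) or (horizontal distance between head2 and socket2 below 0.006 m and z of head2 in the frame of socket2 between 0.003 and 0.012 m and angle between the x axis of head2 and the x axis of socket2, either way round below 0.14 rad) or (horizontal distance between head2 and socket3 below 0.006 m and z of head2 in the frame of socket3 between 0.003 and 0.012 m and angle between the x axis of head2 and the x axis of socket3, either way round below 0.14 rad)) and ((horizontal distance between head3 and socket0 below 0.006 m and z of head3 in the frame of socket0 between 0.003 and 0.012 m and angle between the x axis of head3 and the x axis of socket0, either way round below 0.14 rad) or (horizontal distance between head3 and socket1 below 0.006 m and z of head3 in the frame of socket1 between 0.003 and 0.012 m and angle between the x axis of head3 and the x axis of socket1, either way round below 0.14 rad) or (horizontal distance between head3 and socket2 below 0.006 m and z of head3 in the frame of socket2 between 0.003 and 0.012 m and angle between the x axis of head3 and the x axis of socket2, either way round below 0.14 rad) or (horizontal distance between head3 and socket3 below 0.006 m and z of head3 in the frame of socket3 between 0.003 and 0.012 m and angle between the x axis of head3 and the x axis of socket3, either way round below 0.14 rad)) and y of roller in the frame of stand_seat between -0.012 and 0.012 m and x of roller in the frame of stand_seat between -0.004 and 0.004 m and z of roller in the frame of stand_seat between -0.004 and 0.004 m and angle between the x axis of roller and the y axis of stand, either way round below 0.05 rad), for 0.3 s.
2. the start button is pressed fully down (value of joint start above 0.0065 m), for 0.05 s.
3. the start button is up again (value of joint start below 0.002 m), for 0.2 s.
At the end, for the whole second after the job is handed in: Each head present is in a socket: within 6 mm of its axis, origin 3 to 12 mm above the socket's, flats within 0.14 rad, tilt under 0.07 rad. Roller centre within 4 mm across, 12 mm along, 4 mm in height of stand_seat, axle within 0.05 rad. Nothing held; button up (under 2 mm) (((horizontal distance between head0 and socket0 below 0.006 m and z of head0 in the frame of socket0 between 0.003 and 0.012 m and angle between the x axis of head0 and the x axis of socket0, either way round below 0.14 rad) or (horizontal distance between head0 and socket1 below 0.006 m and z of head0 in the frame of socket1 between 0.003 and 0.012 m and angle between the x axis of head0 and the x axis of socket1, either way round below 0.14 rad) or (horizontal distance between head0 and socket2 below 0.006 m and z of head0 in the frame of socket2 between 0.003 and 0.012 m and angle between the x axis of head0 and the x axis of socket2, either way round below 0.14 rad) or (horizontal distance between head0 and socket3 below 0.006 m and z of head0 in the frame of socket3 between 0.003 and 0.012 m and angle between the x axis of head0 and the x axis of socket3, either way round below 0.14 rad)) and angle between each of head0, head1, head2, head3's own z axis and vertical below 0.07 rad and ((horizontal distance between head1 and socket0 below 0.006 m and z of head1 in the frame of socket0 between 0.003 and 0.012 m and angle between the x axis of head1 and the x axis of socket0, either way round below 0.14 rad) or (horizontal distance between head1 and socket1 below 0.006 m and z of head1 in the frame of socket1 between 0.003 and 0.012 m and angle between the x axis of head1 and the x axis of socket1, either way round below 0.14 rad) or (horizontal distance between head1 and socket2 below 0.006 m and z of head1 in the frame of socket2 between 0.003 and 0.012 m and angle between the x axis of head1 and the x axis of socket2, either way round below 0.14 rad) or (horizontal distance between head1 and socket3 below 0.006 m and z of head1 in the frame of socket3 between 0.003 and 0.012 m and angle between the x axis of head1 and the x axis of socket3, either way round below 0.14 rad)) and ((horizontal distance between head2 and socket0 below 0.006 m and z of head2 in the frame of socket0 between 0.003 and 0.012 m and angle between the x axis of head2 and the x axis of socket0, either way round below 0.14 rad) or (horizontal distance between head2 and socket1 below 0.006 m and z of head2 in the frame of socket1 between 0.003 and 0.012 m and angle between the x axis of head2 and the x axis of socket1, either way round below 0.14 rad) or (horizontal distance between head2 and socket2 below 0.006 m and z of head2 in the frame of socket2 between 0.003 and 0.012 m and angle between the x axis of head2 and the x axis of socket2, either way round below 0.14 rad) or (horizontal distance between head2 and socket3 below 0.006 m and z of head2 in the frame of socket3 between 0.003 and 0.012 m and angle between the x axis of head2 and the x axis of socket3, either way round below 0.14 rad)) and ((horizontal distance between head3 and socket0 below 0.006 m and z of head3 in the frame of socket0 between 0.003 and 0.012 m and angle between the x axis of head3 and the x axis of socket0, either way round below 0.14 rad) or (horizontal distance between head3 and socket1 below 0.006 m and z of head3 in the frame of socket1 between 0.003 and 0.012 m and angle between the x axis of head3 and the x axis of socket1, either way round below 0.14 rad) or (horizontal distance between head3 and socket2 below 0.006 m and z of head3 in the frame of socket2 between 0.003 and 0.012 m and angle between the x axis of head3 and the x axis of socket2, either way round below 0.14 rad) or (horizontal distance between head3 and socket3 below 0.006 m and z of head3 in the frame of socket3 between 0.003 and 0.012 m and angle between the x axis of head3 and the x axis of socket3, either way round below 0.14 rad)) and y of roller in the frame of stand_seat between -0.012 and 0.012 m and x of roller in the frame of stand_seat between -0.004 and 0.004 m and z of roller in the frame of stand_seat between -0.004 and 0.004 m and angle between the x axis of roller and the y axis of stand, either way round below 0.05 rad and value of joint start below 0.002 m); the robot touches nothing.
It fails at once if the bottle is shifted more than 30 mm (distance of spray from where it was at the start of the episode above 0.03 m).
It fails at once if the tub is shifted more than 30 mm (distance of tub from where it was at the start of the episode above 0.03 m).
It fails at once if the seedling tray is shifted more than 30 mm (distance of seedlings from where it was at the start of the episode above 0.03 m).
Of head0, head1, head2, head3 only 2 to 4 are there at a start; the rules pass over those that are not, and their reading is None.
At some moment in a run one of head0, head1, head2, head3, roller may be knocked a few centimetres aside while the robot is not near it.
It also fails if it takes over 210 s, if anything falls off the work surface, if the arm or the gripper's body presses on something with over 40 N, if the wrist force passes 120 N, or if a joint passes its speed limit or range.

## Robot

A 6-joint arm with a two-finger parallel gripper is mounted at the origin on the work surface. World frame = base frame: x ahead of the robot, y to its left, z up, the work surface at z = 0. Lengths are in m, angles in rad, forces in N, time in s.
With the tool pointing down it reaches from about 0.3 to 0.775 m from the base axis. Payload 14.6 kg.
Tool frame: the origin (TCP) lies at the very end of the fingers, on their centre line; the grasp point (between the pads) lies 19 mm behind it; x points along the fingers, y is the direction in which the jaws open and shut, and the axes are right-handed (so a half turn about x gives the same grasp; the last joint's range is limited). The gripper opens to 94 mm and grips with 3 to 60 N. Pads are 16 mm wide; open, the fingers measure 119 mm over their backs; the gripper's body (75 mm by 177 mm) begins 78 mm behind the grasp point.
Start: joints at [1.036, 0.3, 1.521, -0, 1.321, -0.067], TCP at [0.248, 0.491, 0.205] pointing down, gripper open.
Joint ranges: [-3.03, 3.03], [-0.79, 2.21], [0.23, 2.52], [-1.04, 4.18], [0, 3.07], [-2.55, 2.55]. Speed limits (rad/s): [2.22, 2.22, 2.57, 3.14, 3.14, 3.14].

## Interface

Orientations are given as [roll, pitch, yaw] about the fixed x, y, z axes, in that order (R = Rz(yaw) Ry(pitch) Rx(roll)).
In Python, from station import ctrl, viewer, hand_in gives the robot as it stands. The module is installed in compiled form; this text tells all that it offers.
- The arm moves only by the tool play_rows, never from a script. Its argument "deltas" is a list that holds one entry, the list of rows, each a list of 7 numbers: the shift along the tool's x, y, z in mm, then the turn, a rotation vector about the tool's x, y, z in rad, then the finger opening in mm, from 0 to 94. In form: [[[dx, dy, dz, ax, ay, az, gripper], ...]]. A call has 1 to 10 rows; each row shifts and turns the commanded pose from where the row before left it, along the tool's axes as they then stand; what a row does not reach is not made up. A row lasts 1/10 s, in which the tool goes at most 50 mm and 8.59 degrees, less where a joint would pass 70% of its speed; a pose out of reach is approached as far as the arm can. A call with a gripper value outside its range is refused whole. The fingers move at their own pace and stop on an object; "grip_force" is the grip in N (left out, the last holds). Time passes only in rows, so rows that do not move let the fingers close. It gives the time, the measured TCP pose, the force and the opening at its end, in the units of the state.
- ctrl.get_obs(): the state, without advancing time (a new reading comes with each control period).
- viewer.camera(name): name is "scene" or "top"; returns a dict with "img" (480x640x3 uint8, red, green, blue), "fx", "fy", "cx", "cy" (pixels), "rvec" (rotation vector, rad) and "tvec" (3), from world to camera coordinates, as OpenCV has them. Camera axes: x right, y down, z forward; pixel columns grow to the right and rows downward; lengths in m; the calibration is good to about 2 mm. A picture is of the moment at which its call begins. There is no depth.
- hand_in(): hands the job in, once; it reports no verdict.
The state is a dict: "time_s": time; "qpos": joint angles; "joint_vel": joint speeds; "tau": joint torques, N m; "ee_pos": TCP position; "eef_rot": TCP orientation; "force": force on the tool from outside, world axes, zero at the start; "moment": the same for the moment, N m; "grip_width": finger opening in m.
Only numpy, scipy, OpenCV 4.12 (cv2) and the standard library are available. Lean on these libraries where they do the work, as an engineer would, in place of code of your own. Each camera call takes 0.05 s, during which the arm holds its last target.

## Working session

There is one attempt and no reset: what is moved stays moved. The work goes in short steps, Python scripts to look and compute and a tool call to move; the robot and the scene stay as the last step left them, time stands still between calls to the robot, and variables do not carry over. Pictures are saved under pics/ and viewed, and the job is handed in when it is done.

Besides the shell and the picture viewer there is one more tool, called after "Emit:" as name(argument=value, ...), one argument or row to a line, values as JSON. play_rows: Moves the arm, as the interface text tells. Its arguments: {"type":"object","properties":{"deltas":{"type":"array","items":{"type":"array","items":{"type":"array","items":{"type":"number"}}}},"grip_force":{"type":"number"}},"required":["deltas"]}

```bash
mkdir -p pics; cat > h.py <<'E'
import numpy as np, cv2
from scipy.spatial.transform import Rotation as R
from station import ctrl, viewer, hand_in
def shot(name,f):
    c=viewer.camera(name); cv2.imwrite('pics/'+f,cv2.cvtColor(c['img'],cv2.COLOR_RGB2BGR)); np.save('pics/'+f[:-4]+'.npy',c,allow_pickle=True); return c
def load(f): return np.load('pics/'+f+'.npy',allow_pickle=True).item()
def ray(c,u,v):
    Rm=R.from_rotvec(np.ravel(c['rvec'])).as_matrix(); t=np.ravel(c['tvec'])
    d=Rm.T@np.array([(u-c['cx'])/c['fx'],(v-c['cy'])/c['fy'],1]); o=-Rm.T@t
    return o,d
def onz(c,u,v,z):
    o,d=ray(c,u,v); return o+d*(z-o[2])/d[2]
def proj(c,p):
    Rm=R.from_rotvec(np.ravel(c['rvec'])).as_matrix(); q=Rm@np.asarray(p,float)+np.ravel(c['tvec'])
    return np.array([c['fx']*q[0]/q[2]+c['cx'],c['fy']*q[1]/q[2]+c['cy']])
E
python3 - <<'E'
from h import *
for n in('scene','top'):
    c=shot(n,n+'0.png'); print(n,c['fx'],c['cx'],c['cy'],c['rvec'],c['tvec'],ray(c,320,240))
print(ctrl.get_obs())
E
```

```text
scene 464.77243438947767 313.4598894620744 238.37858429900893 [ 1.10253699  2.36386924 -1.06197427] [ 0.38473367 -0.21929399  1.4834651 ] (array([1.18813276, 0.52933256, 0.83959879]), array([-0.56312176, -0.47911054, -0.67346652]))
top 462.3302222199525 322.4949234006593 243.71746197659286 [ 2.15282939 -2.18331523  0.04391039] [0.01310584 0.53866993 1.07070651] (array([ 0.45865431, -0.02969894,  1.1070247 ]), array([ 0.08157444,  0.0375725 , -0.99600587]))
{'time_s': 0.1, 'qpos': array([ 1.03640959e+00,  3.00425531e-01,  1.52149501e+00, -2.89582929e-05,
        1.32072557e+00, -6.65990241e-02]), 'joint_vel': array([ 0.00059527, -0.00117249, -0.00052874, -0.00113535,  0.0027683 ,
        0.00022081]), 'tau': array([ 3.13992619e-03, -5.32648194e+01, -3.53288341e+01,  7.09666614e-02,
        2.35524040e-02,  1.74877073e-05]), 'ee_pos': array([0.2478917 , 0.49070638, 0.20494774]), 'eef_rot': array([-1.61077494,  1.5697425 , -2.07855548]), 'force': array([-0.0872741 ,  0.88293987,  0.21623746]), 'moment': array([ 0.04313138,  0.05130245, -0.03851622]), 'grip_width': 0.09368448576364835}
```

View pics/top0.png

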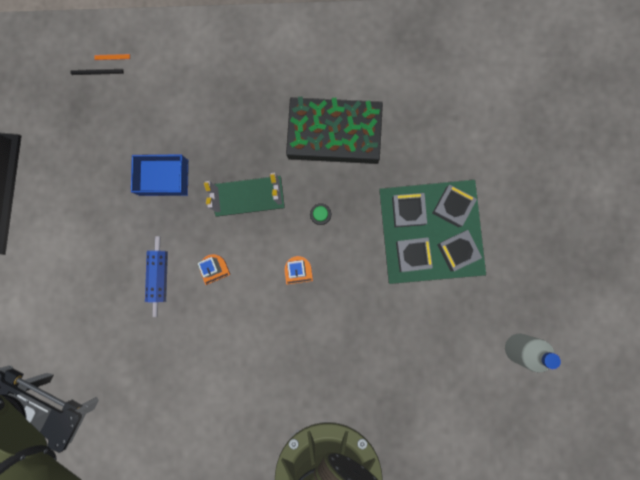

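View pics/scene0.png

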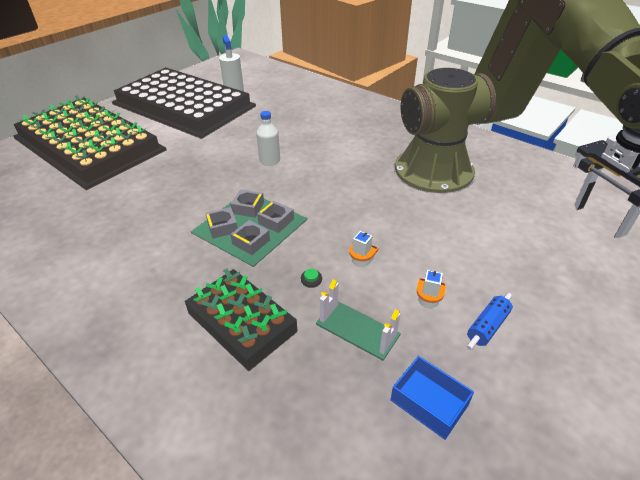

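The top view shows two heads at about (212,268) and (298,270), the roller at (156,277), the stand at (245,195), the button at (320,214) and four sockets around (435,232). I'll zoom in for the details.

```bash
python3 - <<'E'
import cv2,numpy as np
a=cv2.imread('pics/top0.png')
k=lambda y0,y1,x0,x1,s:cv2.resize(a[y0:y1,x0:x1],None,fx=s,fy=s,interpolation=cv2.INTER_CUBIC)
cv2.imwrite('pics/c1.png',k(160,320,130,335,3.9)[:600,:800]); cv2.imwrite('pics/c2.png',k(170,290,370,490,5))
E
```

```text
(no output)
```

View pics/c1.png

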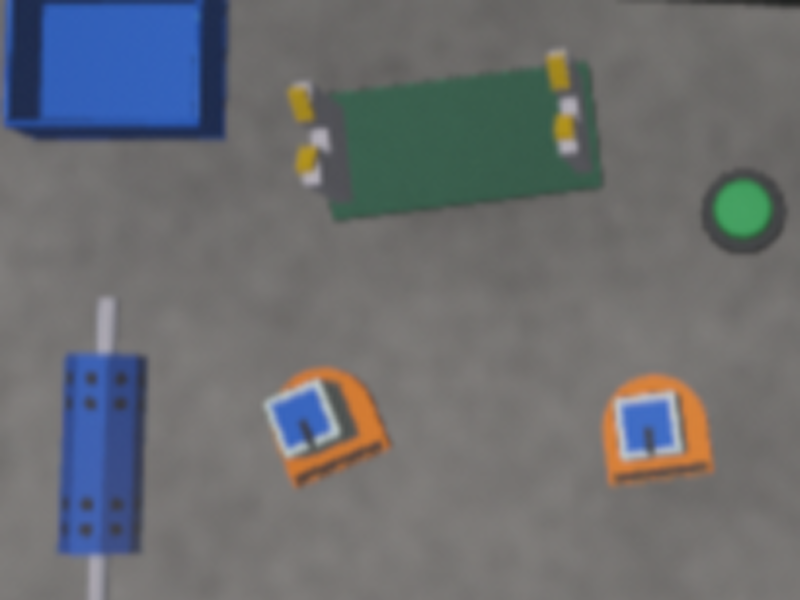

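View pics/c2.png

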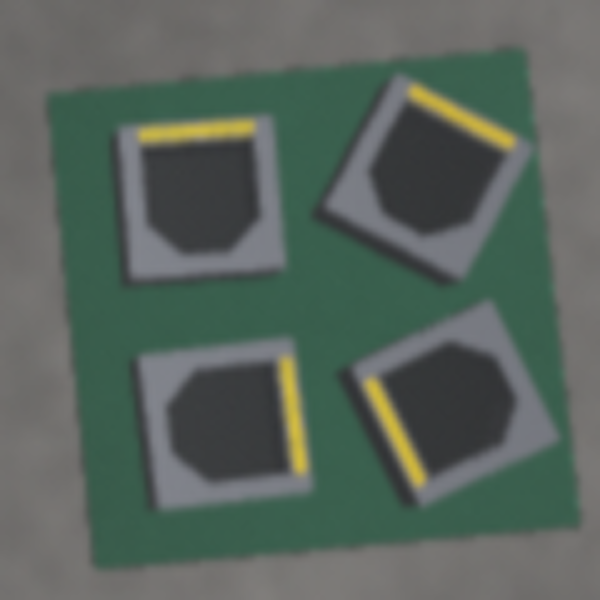

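```bash
cat > m.py <<'E'
from h import *
def mask(img,lo,hi):
    return cv2.inRange(cv2.cvtColor(img,cv2.COLOR_RGB2HSV),np.array(lo),np.array(hi))
def blobs(m,a0,a1=1e9):
    n,l,s,ce=cv2.connectedComponentsWithStats(m)
    return [(l==i,s[i],ce[i]) for i in range(1,n) if a0<=s[i,4]<=a1]
def rect_onz(c,bm,z):
    ys,xs=np.nonzero(bm); P=np.array([onz(c,u,v,z)[:2] for u,v in zip(xs,ys)],np.float32)
    return cv2.minAreaRect(P*1000),P
B=dict(blue=((100,120,80),(125,255,255)),orange=((5,150,120),(17,255,255)),yellow=((20,130,120),(32,255,255)),green=((55,100,90),(80,255,255)),white=((0,0,170),(179,60,255)),grey=((90,5,115),(140,60,175)))
E
python3 - <<'E'
from m import *
c=load('top0'); img=c['img']
for nm in B:
    print(nm)
    for bm,s,ce in blobs(mask(img,*B[nm]),12):
        if s[2]>150 : continue
        print('  ',s,ce.round(1))
for u,v in [(410,245),(395,200),(418,222),(430,250),(400,230),(465,240),(156,277),(413,210),(100,300)]: print(u,v,img[v,u],cv2.cvtColor(img[v:v+1,u:u+1],cv2.COLOR_RGB2HSV)[0,0])
E
```

```text
blue
   [ 131  154   56   41 1837] [158.7 174.8]
   [186 164   2   9  17] [186.5 167.8]
   [145 251  21  51 838] [154.8 275.4]
   [200 260  14  14 117] [206.8 266.5]
   [290 263  12  12 116] [295.5 268.5]
   [542 353  19  16 230] [551.  360.4]
orange
   [ 95  55  35   5 143] [111.6  56.7]
   [204 255  25  28 193] [217.9 267.9]
   [285 257  27  26 218] [299.6 270. ]
yellow
   [270 175   6   8  35] [272.6 178.5]
   [204 183   6   8  35] [206.6 186.5]
   [452 188  20  11  46] [461.7 192.9]
   [272 190   5   5  24] [274.1 192.1]
   [398 194  22   4  45] [408.6 195.8]
   [206 198   5   6  26] [207.9 200.3]
   [426 242   5  22  45] [428.2 252.7]
   [444 246  11  21  53] [448.8 256.4]
green
   [327  98  18  16 126] [335.1 106.8]
   [309 100  18  32 244] [317.  115.5]
   [362 101  18  16 122] [369.9 109.6]
   [299 105   4   4  12] [300.8 106.7]
   [351 108   4   7  17] [352.6 110.2]
   [290 116  19  31 250] [298.7 131. ]
   [344 116  33  20 246] [360.1 125.6]
   [325 124  34  28 271] [341.3 140.6]
   [314 140   4   9  17] [316.2 143.6]
   [363 143   7   7  15] [366.5 145.3]
   [463 183   6  
[... 891 characters left out ...]
  [208 204   5   4  12] [210.5 205.8]
   [441 231  40  39 308] [465.3 247.6]
   [144 236  21  81 235] [152.8 275.9]
   [398 238  34  33 327] [409.7 254.7]
   [544 352  18  19  37] [555.  362.9]
   [ 17 395  11   7  33] [ 21.8 397.7]
   [ 29 401  19  12  66] [ 37.9 406.3]
   [ 25 406  10  16  49] [ 29.2 413.1]
   [289 439   9  10  66] [293.1 443.6]
   [358 439   9  10  66] [361.9 443.3]
410 245 [61 63 65] [105  16  65]
395 200 [125 128 136] [112  21 136]
418 222 [125 128 136] [112  21 136]
430 250 [108 120  95] [ 44  53 120]
400 230 [57 94 77] [ 76 100  94]
465 240 [75 77 81] [110  19  81]
156 277 [ 62  89 159] [112 156 159]
413 210 [59 61 62] [100  12  62]
100 300 [123 121 119] [ 15   8 123]
```

```bash
cat >> m.py <<'E'
def yellow_near(c,bm,P): pass
def sockets(c):
    img=c['img']; g=mask(img,*B['grey']); y=mask(img,*B['yellow']); out=[]
    m=cv2.morphologyEx(g|y,cv2.MORPH_CLOSE,np.ones((2,2),np.uint8))
    for bm,s,ce in blobs(m,300,600):
        if not 25<s[2]<50: continue
        r,P=rect_onz(c,bm,.042)
        yy=bm&(y>0); yp=np.mean([onz(c,u,v,.042)[:2] for v,u in np.argwhere(yy)],0)*1000
        d=yp-np.array(r[0]); a0=np.arctan2(d[1],d[0])
        a=np.radians(r[2]); a=min([a+k*np.pi/2 for k in range(-4,5)],key=lambda t:abs(t-a0))
        out.append((np.round(r[0],1),np.round(r[1],1),round(np.degrees(a),1),round(np.degrees(a0),1),np.linalg.norm(d).round(1)))
    return out
def heads(c):
    img=c['img']; b=mask(img,*B['blue']); w=mask(img,*B['white']); o=mask(img,*B['orange']); out=[]
    for bm,s,ce in blobs(b,60,200):
        if s[2]>22: continue
        near=np.zeros_like(b); near[s[1]-4:s[1]+s[3]+4,s[0]-4:s[0]+s[2]+4]=1
        rb,_=rect_onz(c,bm,.081); rw,_=rect_onz(c,(bm|(w>0))&(near>0),.081)
        out.append(('blue',np.round(rb[0],1),np.round(rb[1],1),rb[2],'white',np.round(rw[0],1),np.round(rw[1],1),rw[2]))
    for bm,s,ce in blobs(o,120,400):
        if s[3]<15: continue
        r,_=rect_onz(c,bm,.036); out.append(('orange',np.round(r[0],1),np.round(r[1],1),r[2]))
    return out
E
python3 - <<'E'
from m import *
c=load('top0'); img=c['img']
for s in sockets(c): print(s)
for s in heads(c): print(s)
b=mask(img,*B['blue'])
for bm,s,ce in blobs(b,700,1000):
    for z in(.022,.04): r,_=rect_onz(c,bm,z); print('roller',r)
print('axle ends top',onz(c,157,237.5,.028),onz(c,154.5,317,.028))
for bm,s,ce in blobs(mask(img,*B['green']),150,200): print('btn',ce,onz(c,*ce,.03),onz(c,*ce,.05))
for u,v in [(272.6,178.5),(274.1,192.1),(206.6,186.5),(207.9,200.3)]: print('lip',onz(c,u,v,.09))
E
```

```text
(array([ 620.1, -304.8]), array([69.1, 68. ]), np.float64(-29.3), np.float64(-26.1), np.float64(31.8))
(array([ 612.3, -200.4]), array([69.5, 69.7]), np.float64(3.5), np.float64(5.0), np.float64(31.9))
(array([ 515.7, -313.2]), array([68.9, 68.7]), np.float64(114.4), np.float64(115.1), np.float64(31.3))
(array([ 507.7, -208.3]), array([69.8, 69.5]), np.float64(-354.4), np.float64(nan), np.float64(nan))
('blue', array([486.8, 263. ]), array([24.3, 25.2]), 20.9741153717041, 'white', array([487.2, 263.6]), array([35. , 34.1]), 22.08310317993164)
('blue', array([479.8,  64.2]), array([23.4, 24.5]), 8.648679733276367, 'white', array([479.3,  64.2]), array([35.5, 34. ]), 7.311202049255371)
('orange', array([488.4, 261.7]), array([56.8, 60.5]), 18.35382843017578)
('orange', array([480.6,  64. ]), array([55.5, 60.2]), 6.36644983291626)
roller ((468.1146545410156, 404.0020751953125), (43.71686935424805, 118.87699890136719), 87.9756088256836)
roller ((467.957763671875, 396.80718994140625), (42.99162673950195, 116.90489959716797), 87.9755630493164)
axle ends top [0.55899545 0.39783466 0.028     ] [0.37209827 0.40121489 0.028     ]
btn [320.         213.11049724] [0.61022725 0.01014114 0.03      ] [0.60741259 0.00940132 0.05      ]
lip [0.6816847  0.11309972 0.09      ]
lip [0.65084696 0.1098882  0.09      ]
lip [0.66646437 0.26203081 0.09      ]
lip [0.63510755 0.25891522 0.09      ]
  return _methods._mean(a, axis=axis, dtype=dtype,
  ret = ret.dtype.type(ret / rcount)
```

```bash
cat >> m.py <<'E'
def state():
    o=ctrl.get_obs(); M=R.from_euler('xyz',o['eef_rot']).as_matrix(); return o,M
def goto(xyz_mm,phi):
    """phi: desired world angle (deg) of jaw (tool y) axis; tool down. prints tool-frame delta"""
    o,M=state(); d=np.array(xyz_mm)-o['ee_pos']*1000
    x=np.array([0,0,-1.]); y=np.array([np.cos(np.radians(phi)),np.sin(np.radians(phi)),0]); T=np.c_[x,y,np.cross(x,y)]
    rv=R.from_matrix(M.T@T).as_rotvec()
    print('t',round(o['time_s'],2),'pos',(o['ee_pos']*1000).round(1),'jaw',np.degrees(np.arctan2(M[1,1],M[0,1])).round(1),'q',o['qpos'].round(2),'w',round(o['grip_width']*1000,1),'F',o['force'].round(1))
    print('tool d mm',(M.T@d).round(1),'rv',rv.round(3))
    # predicted j6
    return M.T@d,rv
E
python3 - <<'E'
from m import *
goto([487,263,250],20)
goto([487,263,250],110)
o,M=state(); print(M.round(3))
E
```

```text
t 0.1 pos [247.9 490.7 204.9] jaw 63.2 q [ 1.04  0.3   1.52 -0.    1.32 -0.07] w 93.7 F [-0.1  0.9  0.2]
tool d mm [-45.  -95.5 316.1] rv [0.754 0.    0.001]
t 0.1 pos [247.9 490.7 204.9] jaw 63.2 q [ 1.04  0.3   1.52 -0.    1.32 -0.07] w 93.7 F [-0.1  0.9  0.2]
tool d mm [-45.  -95.5 316.1] rv [-0.817 -0.     0.001]
[[-0.001  0.451  0.893]
 [-0.001  0.893 -0.451]
 [-1.    -0.001 -0.   ]]
```

```bash
cat >> m.py <<'E'
def scene_blobs(c):
    img=c['img']
    for nm,z in(('blue',.081),('orange',.036),('yellow',.042),('green',.03)):
        for bm,s,ce in blobs(mask(img,*B[nm]),20,700):
            if s[0]<170 or s[1]<150: continue
            print(nm,s,ce.round(1),(onz(c,*ce,z)*1000).round(1))
E
python3 - <<'E'
from m import *
c=load('scene0'); scene_blobs(c)
c2=load('top0')
for nm in['yellow']:
  for bm,s,ce in blobs(mask(c2['img'],*B[nm]),40): print((onz(c2,*ce,.042)*1000).round(1))
E
```

```text
blue [356 232  14  10  76] [362.3 236.6] [479.1  61.5  81. ]
blue [427 271  14  11 106] [433.4 276.3] [486.5 261.   81. ]
orange [350 245  28  16 187] [362.9 254.1] [488.6  73.2  36. ]
orange [417 278  29  25 270] [429.6 292.6] [494.8 263.9  36. ]
yellow [253 194   8  12  24] [256.6 199.5] [ 504.2 -286.2   42. ]
yellow [260 202  13  11  28] [265.9 207.1] [ 512.3 -240.9   42. ]
yellow [207 214   5  12  28] [208.9 219.4] [ 647.7 -323.    42. ]
yellow [234 234  15   9  33] [241. 238.] [ 644.  -200.5   42. ]
yellow [329 280   8  10  47] [332.7 284.4] [619.1  81.9  42. ]
yellow [321 292   8   4  22] [324.3 293.5] [652.8  84.5  42. ]
yellow [391 309   9  11  53] [394.9 314.5] [602.  239.9  42. ]
yellow [384 323   8   5  22] [387.3 324.8] [635.5 242.9  42. ]
green [235 215  23  12 113] [243.5 219.2] [ 578.8 -262.5   30. ]
green [281 230  10   5  21] [285.4 231.9] [ 544.7 -137.8   30. ]
green [224 269  15  12  66] [229.8 274.6] [ 743.1 -135.3   30. ]
green [304 269  15  13 157] [310.8 274.8] [619.9  15.5  30. ]
green [228 275  34  33 314] [243.7 291. ] [757.8 -71.   30. ]
green [202 277  35  43 440] [219.5 298.1] [807.9 -98.   30. ]
green [193 287  18  14 111] [200.9 294.2] [ 827.6 -140.2   30. ]
green [255 296  16  14  88] [263.8 302.8] [753.1  -9.8  30. ]
green [224 305  36  28 261] [241.8 319. ] [816.5 -14.4  30. ]
green [251 304  36  27 267] [268.9 317.4] [775.4  28.   30. ]
green [239 326  18  16 104] [246.4 334. ] [837.6  22.6  30. ]
[ 649.8 -317.9   42. ]
[ 645.3 -195.9   42. ]
[ 512.9 -237.1   42. ]
[ 503.7 -283.7   42. ]
```

Emit:
play_rows(
  deltas=[
    [[5,-12,39.5,0,0,0,94],[5,-12,39.5,0,0,0,94],[5,-12,39.5,0,0,0,94],[5,-12,39.5,0,0,0,94],[5,-12,39.5,0,0,0,94],[5,-12,39.5,0,0,0,94],[5,-12,39.5,0,0,0,94],[5,-12,39.5,0,0,0,94],[0,0,0,0.125,0,0,94],[0,0,0,0.125,0,0,94]],
  ],
)

```text
time_s: 1.1
ee_pos: [0.4873, 0.2616, 0.1648]
eef_rot: [-2.007, 1.57, -2.731]
force: [-0.4, 1.3, -0.2]
grip_width: 0.094
```

Emit:
play_rows(
  deltas=[
    [[0,0,0,0.125,0,0,94],[0,0,0,0.125,0,0,94],[0,0,0,0.125,0,0,94],[0,0,0,0.12,0,0,94],[0,0,0,0,0,0,94],[0,0,0,0,0,0,94]],
  ],
)

```text
time_s: 1.7
ee_pos: [0.4867, 0.2627, 0.1652]
eef_rot: [-1.519, 1.57, -2.729]
force: [0.0, 0.4, 0.3]
grip_width: 0.094
```

```bash
python3 - <<'E'
from m import *
goto([487,262.3,41],20.5)
c=shot('top','top1.png');shot('scene','scene1.png')
for s in heads(c):print(s)
E
```

```text
t 1.7 pos [486.7 262.7 165.2] jaw 20.7 q [0.43 0.34 1.56 0.   1.24 0.07] w 94.0 F [0.  0.4 0.3]
tool d mm [124.2   0.2   0.5] rv [0.004 0.    0.   ]
('blue', array([486.8, 263. ]), array([24.3, 25.2]), 20.9741153717041, 'white', array([487.2, 263.8]), array([35. , 35.3]), 22.081218719482422)
('blue', array([479.8,  64.2]), array([23.4, 24.5]), 8.648679733276367, 'white', array([479.3,  64. ]), array([35.5, 34.4]), 7.311202049255371)
('orange', array([486.8, 262.8]), array([58.8, 61.8]), 22.687755584716797)
('orange', array([480.9,  64.4]), array([55. , 60.3]), 7.522881507873535)
```

View pics/scene1.png

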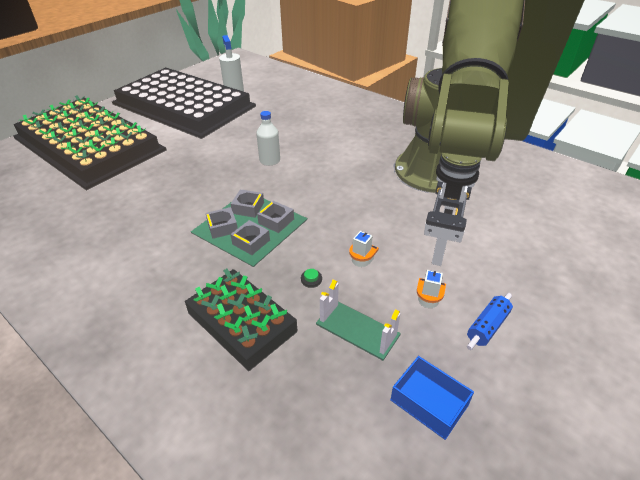

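View pics/top1.png

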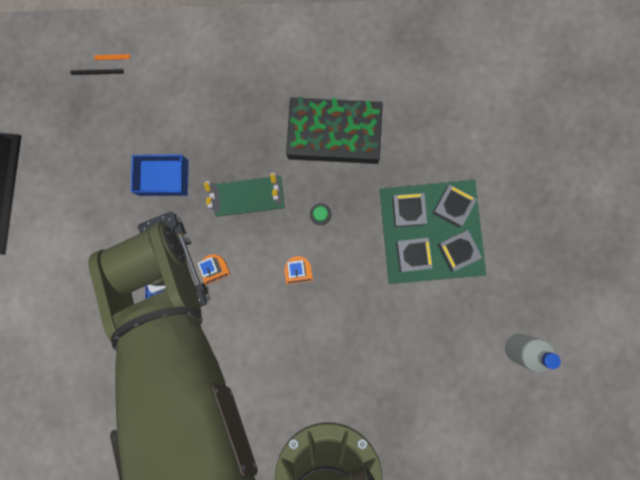

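The gripper sits above head A (scene px 432,280), with the fingers lined up along its sides. Next I descend and grip.

Emit:
play_rows(
  deltas=[
    [[30,0,0,0,0,0,94],[30,0,0,0,0,0,94],[30,0,0,0,0,0,94],[20,0,0,0,0,0,94],[14,0,0,0,0,0,94],[0,0,0,0,0,0,94],[0,0,0,0,0,0,94]],
  ],
)

```text
time_s: 2.5
ee_pos: [0.4871, 0.2629, 0.0422]
eef_rot: [1.598, 1.57, 0.386]
force: [-0.5, -0.6, -0.4]
grip_width: 0.0941
```

Emit:
play_rows(
  deltas=[
    [[0,0,0,0,0,0,30],[0,0,0,0,0,0,30],[0,0,0,0,0,0,30],[0,0,0,0,0,0,30],[0,0,0,0,0,0,30],[0,0,0,0,0,0,30],[0,0,0,0,0,0,30],[0,0,0,0,0,0,30]],
  ],
  grip_force=25,
)

```text
time_s: 3.3
ee_pos: [0.4868, 0.2627, 0.0414]
eef_rot: [-1.085, 1.571, -2.298]
force: [0.3, -0.2, 0.4]
grip_width: 0.036
```

Emit:
play_rows(
  deltas=[
    [[-20,0,0,0,0,0,30],[-30,0,0,0,0,0,30],[-35,0,0,0,0,0,30],[-35,0,0,0,0,0,30],[0,0,0,0,0,0,30],[0,0,0,0,0,0,30]],
  ],
)

```text
time_s: 3.9
ee_pos: [0.4867, 0.2627, 0.1613]
eef_rot: [1.576, 1.57, 0.363]
force: [-0.9, 0.3, -2.5]
grip_width: 0.0365
```

```bash
python3 - <<'E'
from m import *
goto([507.7,-208.3,160],95.8)
c=shot('top','top2.png');c2=shot('scene','scene2.png')
for s in heads(c):print(s)
E
```

```text
t 3.9 pos [486.7 262.7 161.3] jaw 20.5 q [ 0.43  0.35  1.57 -0.    1.23  0.07] w 36.5 F [-0.9  0.3 -2.5]
tool d mm [   1.3 -145.4  448.5] rv [-1.314  0.    -0.   ]
('blue', array([479.8,  64.2]), array([23.4, 24.5]), 8.648679733276367, 'white', array([479.3,  64. ]), array([35.5, 34.4]), 7.311202049255371)
('orange', array([498.1, 278.4]), array([62.3, 26.5]), 20.400964736938477)
('orange', array([480.6,  63.8]), array([55.5, 60.5]), 6.36644983291626)
```

View pics/scene2.png

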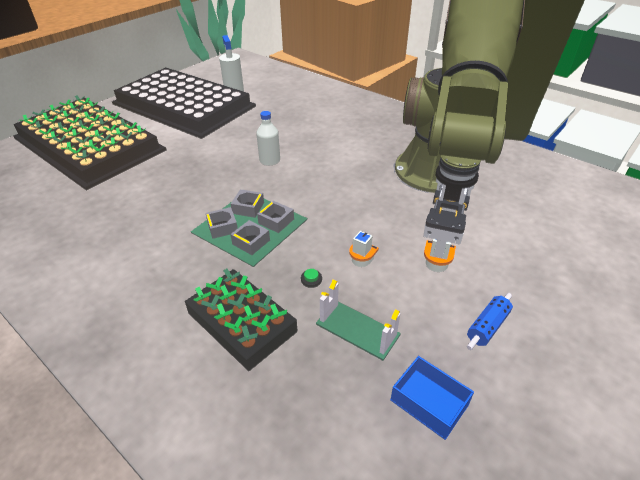

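Emit:
play_rows(
  deltas=[
    [[0,-12,37,0,0,0,30],[0,-12,37,0,0,0,30],[0,-12,37,0,0,0,30],[0,-12,37,0,0,0,30],[0,-12,37,0,0,0,30],[0,-12,37,0,0,0,30],[0,-12,37,0,0,0,30],[0,-12,37,0,0,0,30],[0,-12,37,0,0,0,30],[0,-12,37,0,0,0,30]],
  ],
)

```text
time_s: 5.0
ee_pos: [0.5033, -0.1273, 0.16]
eef_rot: [-2.258, 1.568, 2.812]
force: [0.6, -0.4, -2.6]
grip_width: 0.0359
```

Emit:
play_rows(
  deltas=[
    [[0,-12,37,0,0,0,30],[0,-13.4,41.5,0,0,0,30],[0,0,0,-0.13,0,0,30],[0,0,0,-0.13,0,0,30],[0,0,0,-0.13,0,0,30],[0,0,0,-0.13,0,0,30],[0,0,0,-0.13,0,0,30],[0,0,0,-0.13,0,0,30],[0,0,0,-0.13,0,0,30],[0,0,0,-0.13,0,0,30]],
  ],
)

```text
time_s: 6.0
ee_pos: [0.5072, -0.208, 0.1598]
eef_rot: [2.844, 1.568, 2.677]
force: [-0.2, -0.8, -1.4]
grip_width: 0.0365
```

Emit:
play_rows(
  deltas=[
    [[0,0,0,-0.13,0,0,30],[0,0,0,-0.14,0,0,30],[0,0,0,0,0,0,30],[0,0,0,0,0,0,30],[0,0,0,0,0,0,30]],
  ],
)

```text
time_s: 6.5
ee_pos: [0.5076, -0.2082, 0.1609]
eef_rot: [2.569, 1.57, 2.663]
force: [-0.3, -0.2, -0.2]
grip_width: 0.0362
```

```bash
python3 - <<'E'
from m import *
goto([507.7,-208.3,100],95.8)
c=shot('top','top3.png');c2=shot('scene','scene3.png')
a=cv2.imread('pics/scene3.png'); cv2.imwrite('pics/c3.png',cv2.resize(a[130:280,170:370],None,fx=4,fy=4,interpolation=cv2.INTER_CUBIC))
E
```

```text
t 6.5 pos [ 507.6 -208.2  160.9] jaw 95.4 q [-0.46  0.34  1.58  0.    1.23 -2.12] w 36.2 F [-0.3 -0.2 -0.2]
tool d mm [60.9 -0.1  0.2] rv [-0.007 -0.001 -0.   ]
```

View pics/c3.png

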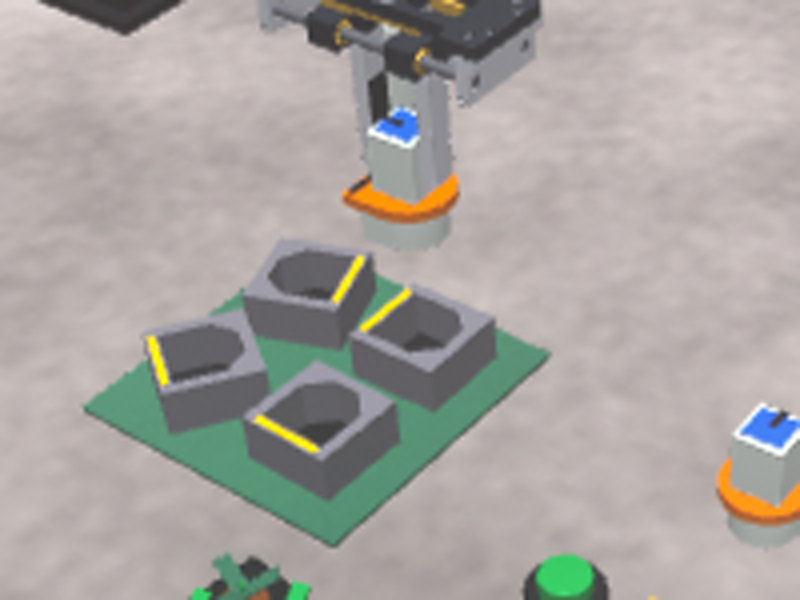

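View pics/top3.png

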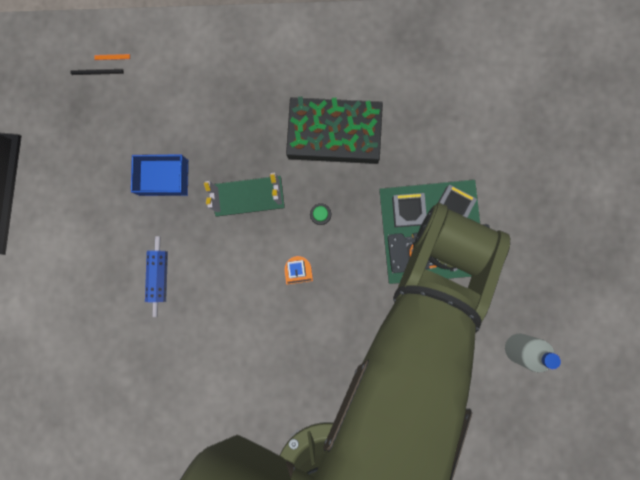

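Head A's stripe points the same way as the yellow stripe of the socket below it (scene crop px 360,185 over 385,310). I'll lower to just above the rim and check again.

Emit:
play_rows(
  deltas=[
    [[25,0,0,0,0,0,30],[25,0,0,0,0,0,30],[18,0,0,-0.007,0,0,30],[0,0,0,0,0,0,30],[0,0,0,0,0,0,30]],
  ],
)

```text
time_s: 7.1
ee_pos: [0.5079, -0.2084, 0.094]
eef_rot: [-0.604, 1.571, -0.5]
force: [0.2, -0.2, -1.2]
grip_width: 0.0359
```

```bash
python3 - <<'E'
from m import *
goto([507.7,-208.3,55],95.8)
c2=shot('scene','scene4.png')
a=cv2.imread('pics/scene4.png'); cv2.imwrite('pics/c4.png',cv2.resize(a[170:250,220:326],None,fx=7.5,fy=7.5,interpolation=cv2.INTER_CUBIC))
for bm,s,ce in blobs(mask(c2['img'],*B['blue']),30,200): 
  if s[1]>170: print(ce,onz(c2,*ce,.041+.0505)*1000, onz(c2,*ce,.081)*1000)
E
```

```text
t 7.1 pos [ 507.9 -208.4   94. ] jaw 95.9 q [-0.46  0.41  1.64 -0.    1.09 -2.13] w 35.9 F [ 0.2 -0.2 -1.2]
tool d mm [39.   0.1 -0.2] rv [0.002 0.    0.   ]
[271.82608696 182.89130435] [ 466.69373534 -257.1167589    91.5       ] [ 456.56792068 -268.1550308    81.        ]
[362.39189189 236.51351351] [488.56061551  68.03274013  91.5       ] [478.74171518  61.55812985  81.        ]
```

View pics/c4.png

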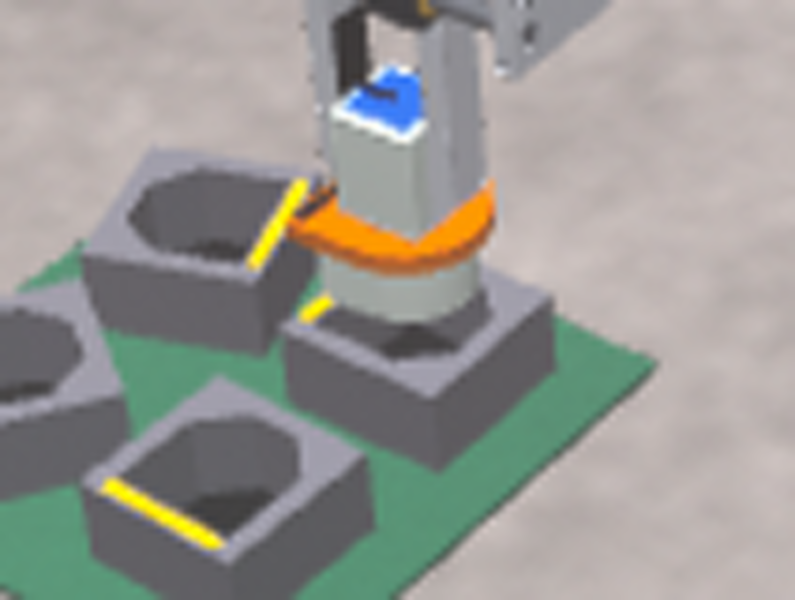

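Emit:
play_rows(
  deltas=[
    [[8,0,0,0,0,0,30],[4,0,0,0,0,0,30],[3,0,0,0,0,0,30],[0,0,0,0,0,0,30]],
  ],
)

```text
time_s: 7.55
ee_pos: [0.5079, -0.2083, 0.0782]
eef_rot: [-0.001, 1.571, 0.103]
force: [1.3, -0.3, -2.9]
grip_width: 0.0361
```

Emit:
play_rows(
  deltas=[
    [[5,0,0,0,0,0,30],[5,0,0,0,0,0,30],[5,0,0,0,0,0,30],[4,0,0,0,0,0,30],[0,0,0,0,0,0,30]],
  ],
)

```text
time_s: 8.05
ee_pos: [0.5078, -0.2082, 0.0588]
eef_rot: [1.727, 1.571, 1.831]
force: [4.5, 1.0, -4.2]
grip_width: 0.0361
```

Emit:
play_rows(
  deltas=[
    [[2,0,0,0,0,0,30],[2,0,0,0,0,0,30],[0,0,0,0,0,0,30]],
  ],
)

```text
time_s: 8.35
ee_pos: [0.5079, -0.2083, 0.0555]
eef_rot: [-0.591, 1.57, -0.487]
force: [5.0, -0.2, -1.0]
grip_width: 0.0363
```

Emit:
play_rows(
  deltas=[
    [[0,0,1.5,0,0,0,30],[0,0,0,0,0,0,94],[0,0,0,0,0,0,94],[0,0,0,0,0,0,94],[0,0,0,0,0,0,94],[-20,0,0,0,0,0,94],[-30,0,0,0,0,0,94],[-40,0,0,0,0,0,94],[-40,0,0,0,0,0,94],[0,0,0,0,0,0,94]],
  ],
)

```text
time_s: 9.35
ee_pos: [0.5109, -0.2089, 0.1908]
eef_rot: [-0.563, 1.562, -0.459]
force: [-0.7, -0.4, -0.4]
grip_width: 0.094
```

```bash
python3 - <<'E'
from m import *
goto([479.6,63.5,165],7.5)
c=shot('top','top5.png');c2=shot('scene','scene5.png')
for s in heads(c):print(s)
a=cv2.imread('pics/scene5.png'); cv2.imwrite('pics/c5.png',cv2.resize(a[170:290,220:380],None,fx=5,fy=5,interpolation=cv2.INTER_CUBIC))
E
```

```text
t 9.35 pos [ 510.9 -208.9  190.8] jaw 96.0 q [-0.45  0.31  1.54 -0.    1.28 -2.13] w 94.0 F [-0.7 -0.4 -0.4]
tool d mm [ 24.6 274.3  -3. ] rv [ 1.544  0.009 -0.002]
('blue', array([479.8,  64.2]), array([23.4, 24.5]), 8.648679733276367, 'white', array([479.4,  64.1]), array([35.5, 34.2]), 6.582404613494873)
('orange', array([481.2,  64.5]), array([54.5, 60.6]), 8.692790031433105)
```

View pics/c5.png

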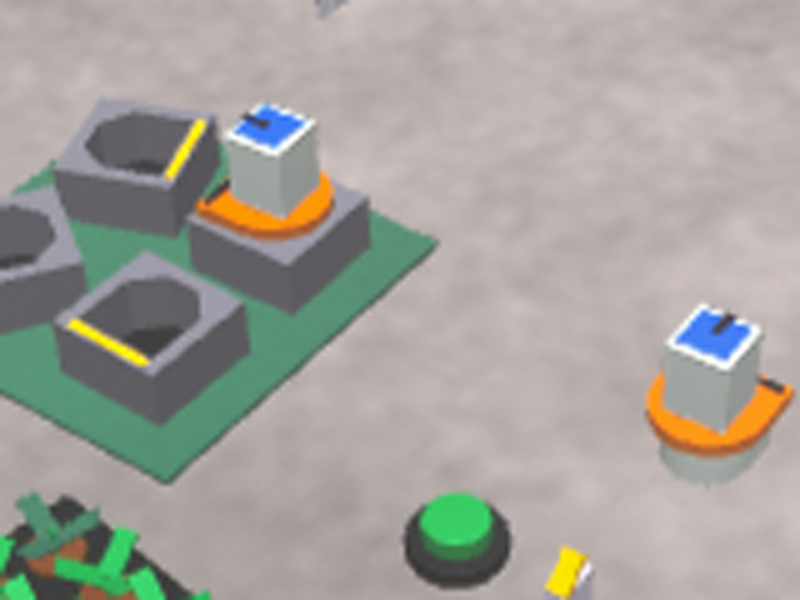

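Head A is home: the flange lies on the rim and the stripes are aligned (crop 265,200). Head B is still where it was, so I go to it now.

Emit:
play_rows(
  deltas=[
    [[0,39,0,-0.022,0.009,0,94],[0,39,0,0,0,0,94],[0,39,0,0,0,0,94],[0,39,0,0,0,0,94],[0,39,0,0,0,0,94],[0,39,0,0,0,0,94],[0,39,0,0,0,0,94],[0,0,0,0,0,0,94],[0,0,0,0,0,0,94]],
  ],
)

```text
time_s: 10.35
ee_pos: [0.4752, 0.0631, 0.1842]
eef_rot: [3.131, 1.56, -3.024]
force: [-0.3, -0.5, 0.7]
grip_width: 0.0944
```

```bash
python3 - <<'E'
from m import *
goto([479.6,64,41],97.3)
c=shot('top','top6.png')
for s in heads(c):print(s)
c=shot('scene','scene6.png'); scene_blobs(c)
E
```

```text
t 10.35 pos [475.2  63.1 184.2] jaw 97.3 q [ 0.06  0.17  1.73 -0.    1.25 -1.64] w 94.4 F [-0.3 -0.5  0.7]
tool d mm [143.1   0.3   6.1] rv [ 0.    -0.011 -0.   ]
('blue', array([ 508.9, -210.4]), array([25.1, 24.9]), 10.515813827514648, 'white', array([ 508.5, -210.1]), array([36. , 34.3]), 7.8788862228393555)
('orange', array([ 508.5, -207.9]), array([59.6, 55.9]), 7.731679439544678)
blue [267 191  14   8  56] [273.6 194.9] [ 494. -225.   81.]
blue [356 232  14  10  74] [362.4 236.5] [478.7  61.6  81. ]
orange [259 205  27  13  86] [273.5 213.4] [ 513.7 -210.9   36. ]
orange [350 245  28  16 186] [362.9 254.1] [488.8  73.2  36. ]
yellow [381 153  13   6  35] [387.1 155.6] [  81.8 -128.2   42. ]
yellow [253 194   8  12  23] [256.7 199.3] [ 503.2 -286.8   42. ]
yellow [207 214   5  12  28] [208.9 219.4] [ 647.7 -323.    42. ]
yellow [234 234  15   9  33] [241. 238.] [ 644.  -200.5   42. ]
yellow [329 280   8  10  45] [332.7 284.2] [618.7  81.6  42. ]
yellow [321 292   8   4  22] [324.3 293.5] [652.8  84.5  42. ]
yellow [391 309   9  11  53] [394.9 314.5] [602.  239.9  42. ]
yellow [384 323   8   5  22] [387.3 324.8] [635.5 242.9  42. ]
green [626 167  14  12 107] [633.1 172.7] [-315.8  489.9   30. ]
green [235 215  23  12 111] [243.4 219.3] [ 579.3 -262.6   30. ]
green [224 269  15  12  65] [229.9 274.6] [ 743.1 -135.1   30. ]
green [304 269  15  13 156] [310.8 274.7] [619.8  15.4  30. ]
green [228 275  34  33 314] [243.8 290.9] [757.5 -71.   30. ]
green [202 277  35  43 437] [219.6 298.1] [807.9 -97.8  30. ]
green [193 287  18  14 110] [201.  294.3] [ 827.7 -140.    30. ]
green [255 296  16  14  87] [263.9 302.8] [753.1  -9.7  30. ]
green [224 305  36  28 261] [241.8 319. ] [816.5 -14.4  30. ]
green [251 304  36  27 269] [268.8 317.3] [775.2  27.9  30. ]
green [239 326  18  16 104] [246.4 334. ] [837.6  22.6  30. ]
```

Emit:
play_rows(
  deltas=[
    [[0,0,0,0,-0.011,0,94],[30,0,2.2,0,0,0,94],[30,0,2.2,0,0,0,94],[0,0,0,0,0,0,94],[0,0,0,0,0,0,94]],
  ],
)

```text
time_s: 10.95
ee_pos: [0.4803, 0.0628, 0.126]
eef_rot: [0.044, 1.569, 0.17]
force: [0.3, 0.7, 0.7]
grip_width: 0.0941
```

```bash
python3 - <<'E'
from m import *
goto([479.6,64,41],97.3)
E
```

```text
t 10.95 pos [480.3  62.8 126. ] jaw 97.2 q [ 0.05  0.24  1.79  0.    1.11 -1.64] w 94.1 F [0.3 0.7 0.7]
tool d mm [85.   1.2 -0.7] rv [-0.002  0.002 -0.   ]
```

Emit:
play_rows(
  deltas=[
    [[30,1,-0.5,0,0,0,94],[30,0,0,0,0,0,94],[15,0,0,0,0,0,94],[10,0,0,0,0,0,94],[0,0,0,0,0,0,30],[0,0,0,0,0,0,30],[0,0,0,0,0,0,30],[0,0,0,0,0,0,30],[0,0,0,0,0,0,30],[0,0,0,0,0,0,30]],
  ],
)

```text
time_s: 11.95
ee_pos: [0.4799, 0.0643, 0.0407]
eef_rot: [0.025, 1.568, 0.152]
force: [0.3, -0.1, -0.2]
grip_width: 0.0496
```

Emit:
play_rows(
  deltas=[
    [[0,0,0,0,0,0,30],[0,0,0,0,0,0,30],[-20,0,0,0,0,0,30],[-30,0,0,0,0,0,30],[-35,0,0,0,0,0,30],[-35,0,0,0,0,0,30],[0,0,0,0,0,0,30],[0,0,0,0,0,0,30]],
  ],
)

```text
time_s: 12.75
ee_pos: [0.4794, 0.0643, 0.1601]
eef_rot: [0.041, 1.569, 0.167]
force: [-0.6, 0.4, -3.1]
grip_width: 0.0361
```

```bash
python3 - <<'E'
from m import *
goto([515.7,-313.2,160],25)
goto([515.7,-313.2,160],97.3)
c=shot('top','top7.png'); shot('scene','scene7.png')
E
```

```text
t 12.75 pos [479.4  64.3 160.1] jaw 97.2 q [ 0.06  0.2   1.76  0.    1.18 -1.64] w 36.1 F [-0.6  0.4 -3.1]
tool d mm [ 1.000e-01 -3.791e+02 -1.150e+01] rv [ 1.261e+00  2.000e-03 -1.000e-03]
t 12.75 pos [479.4  64.3 160.1] jaw 97.2 q [ 0.06  0.2   1.76  0.    1.18 -1.64] w 36.1 F [-0.6  0.4 -3.1]
tool d mm [ 1.000e-01 -3.791e+02 -1.150e+01] rv [-0.001  0.002 -0.   ]
```

View pics/top7.png

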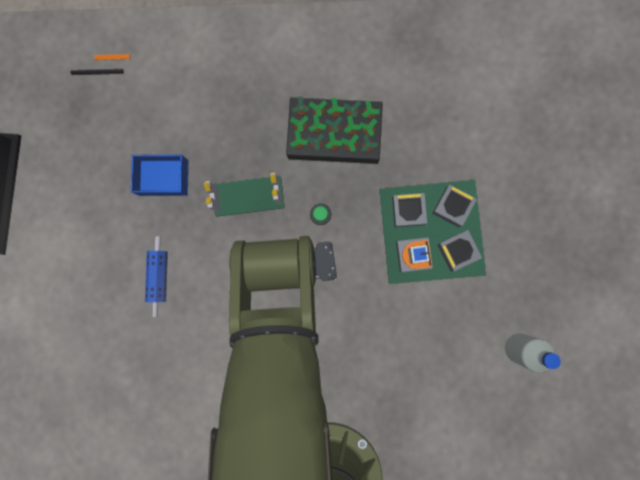

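Emit:
play_rows(
  deltas=[
    [[0,-38,-1.2,0,0,0,30],[0,-38,-1.2,0,0,0,30],[0,-38,-1.2,0,0,0,30],[0,-38,-1.1,0,0,0,30],[0,-38,-1.1,0,0,0,30],[0,-38,-1.1,0,0,0,30],[0,-38,-1.1,0,0,0,30],[0,-38,-1.1,0,0,0,30],[0,-38,-1.1,0,0,0,30],[0,-37,-1.1,0,0,0,30]],
  ],
)

```text
time_s: 13.85
ee_pos: [0.5154, -0.3144, 0.1584]
eef_rot: [1.634, 1.569, 1.76]
force: [-0.2, -0.5, -1.7]
grip_width: 0.0357
```

Emit:
play_rows(
  deltas=[
    [[0,0,0,0.126,0,0,30],[0,0,0,0.126,0,0,30],[0,0,0,0.126,0,0,30],[0,0,0,0.126,0,0,30],[0,0,0,0.126,0,0,30],[0,0,0,0.126,0,0,30],[0,0,0,0.126,0,0,30],[0,0,0,0.126,0,0,30],[0,0,0,0.126,0,0,30],[0,0,0,0.126,0,0,30]],
  ],
)

```text
time_s: 14.85
ee_pos: [0.5155, -0.3128, 0.1584]
eef_rot: [3.003, 1.569, 1.864]
force: [0.3, -0.3, -2.2]
grip_width: 0.0357
```

Emit:
play_rows(
  deltas=[
    [[20,0,0,0,0,0,30],[20,0,0,0,0,0,30],[10,0,0,0,0,0,30],[0,0,0,0,0,0,30],[0,0,0,0,0,0,30]],
  ],
)

```text
time_s: 15.35
ee_pos: [0.5162, -0.3132, 0.1105]
eef_rot: [1.415, 1.569, 0.281]
force: [0.0, -0.3, -1.3]
grip_width: 0.0357
```

```bash
python3 - <<'E'
from m import *
goto([515.7,-313.2,55],25)
shot('scene','scene8.png')
a=cv2.imread('pics/scene8.png'); cv2.imwrite('pics/c8.png',cv2.resize(a[160:260,190:323],None,fx=6,fy=6,interpolation=cv2.INTER_CUBIC))
E
```

```text
t 15.35 pos [ 516.2 -313.2  110.5] jaw 25.0 q [-0.61  0.51  1.46  0.    1.17 -1.04] w 35.7 F [ 0.  -0.3 -1.3]
tool d mm [55.5 -0.5 -0.2] rv [ 0.001  0.    -0.002]
```

View pics/c8.png

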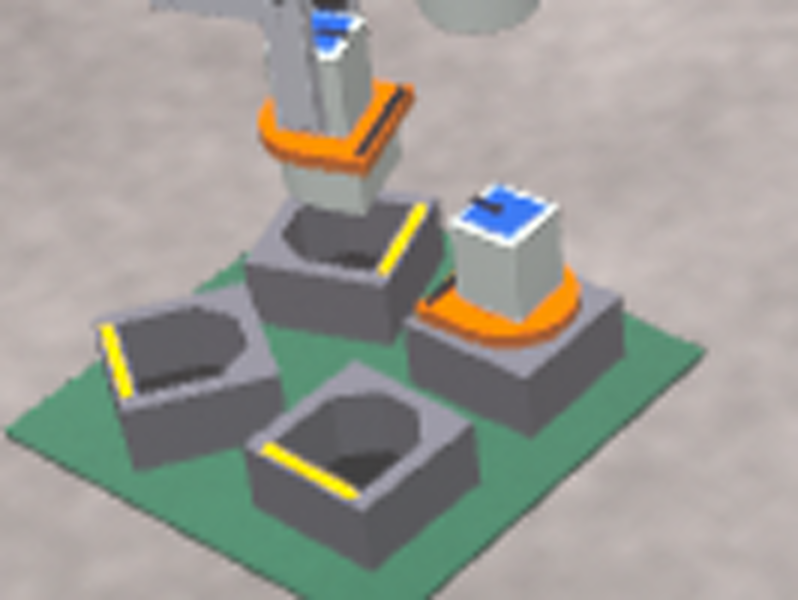

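The stripes are parallel (crop 380,120 against 400,240). Lowering in.

Emit:
play_rows(
  deltas=[
    [[15,-0.5,0,0,0,0,30],[8,0,0,0,0,0,30],[4,0,0,0,0,0,30],[4,0,0,0,0,0,30],[0,0,0,0,0,0,30]],
  ],
)

```text
time_s: 15.9
ee_pos: [0.5164, -0.3136, 0.0802]
eef_rot: [0.992, 1.567, -0.142]
force: [4.0, 2.2, -1.2]
grip_width: 0.0361
```

Emit:
play_rows(
  deltas=[
    [[0,1.2,0,0,0,0,30],[4,0,0,0,0,0,30],[4,0,0,0,0,0,30],[0,0,0,0,0,0,30]],
  ],
)

```text
time_s: 16.3
ee_pos: [0.5164, -0.3125, 0.0703]
eef_rot: [2.332, 1.569, 1.198]
force: [0.6, -1.1, -2.4]
grip_width: 0.0359
```

Emit:
play_rows(
  deltas=[
    [[5,0,0,0,0,0,30],[5,0,0,0,0,0,30],[4,0,0,0,0,0,30],[2,0,0,0,0,0,30],[0,0,0,0,0,0,30]],
  ],
)

```text
time_s: 16.8
ee_pos: [0.5168, -0.3128, 0.0553]
eef_rot: [1.385, 1.569, 0.251]
force: [-0.1, 0.1, -2.7]
grip_width: 0.036
```

Emit:
play_rows(
  deltas=[
    [[0,0,0,0,0,0,94],[0,0,0,0,0,0,94],[0,0,0,0,0,0,94],[0,0,0,0,0,0,94],[-20,0,0,0,0,0,94],[-35,0,0,0,0,0,94],[-40,0,0,0,0,0,94],[-40,0,0,0,0,0,94],[0,0,0,0,0,0,94]],
  ],
)

```text
time_s: 17.7
ee_pos: [0.5182, -0.3139, 0.1964]
eef_rot: [0.662, 1.56, -0.471]
force: [0.0, 0.5, 0.5]
grip_width: 0.0942
```

```bash
python3 - <<'E'
from m import *
goto([466,400,190],88)
shot('scene','scene9.png'); c=shot('top','top9.png')
a=cv2.imread('pics/scene9.png'); cv2.imwrite('pics/c9.png',cv2.resize(a[160:260,190:323],None,fx=6,fy=6,interpolation=cv2.INTER_CUBIC))
a=cv2.imread('pics/top9.png'); cv2.imwrite('pics/c9t.png',cv2.resize(a[160:325,120:340],None,fx=3.6,fy=3.6,interpolation=cv2.INTER_CUBIC))
b=mask(c['img'],*B['blue'])
for bm,s,ce in blobs(b,700,1000): print(s,rect_onz(c,bm,.022)[0])
E
```

```text
t 17.7 pos [ 518.2 -313.9  196.4] jaw 25.0 q [-0.61  0.43  1.37  0.    1.33 -1.04] w 94.2 F [0.  0.5 0.5]
tool d mm [   2.5  254.9 -668.9] rv [-1.099e+00  1.100e-02 -1.000e-03]
[145 251  21  51 839] ((468.1146545410156, 404.0020751953125), (43.71686935424805, 118.87699890136719), 87.9756088256836)
```

View pics/c9.png

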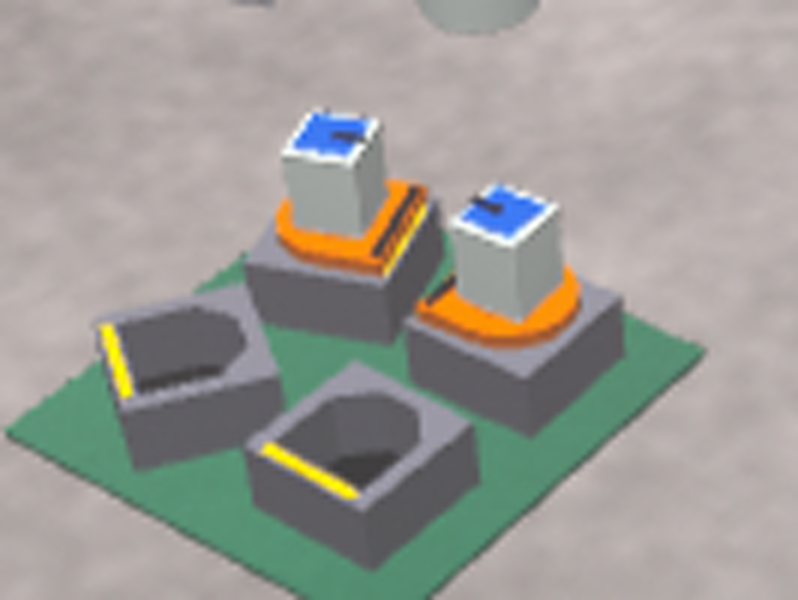

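View pics/c9t.png

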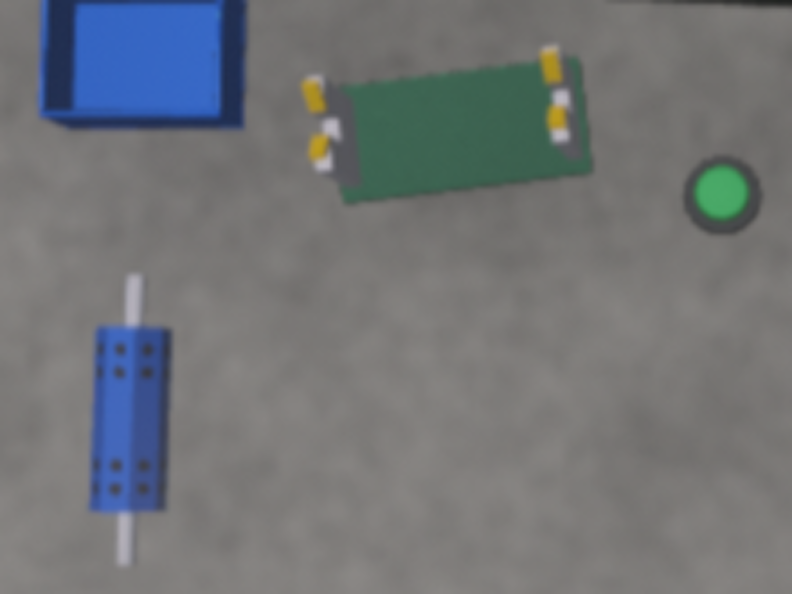

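```bash
python3 - <<'E'
from m import *
c=load('top9'); k=lambda u,v:((u+.5)/3.6+120-.5,(v+.5)/3.6+160-.5)
a=onz(c,*k(134,274),.022);b=onz(c,*k(124.5,566),.022);print(a,b,(a+b)/2,np.linalg.norm(a-b),np.degrees(np.arctan2(*(a-b)[1::-1])))
# green base corners z=.008
for p in[(582,58),(592,172),(347,204)]: print('base',onz(c,*k(*p),.008)*1000)
g=mask(c['img'],(60,60,60),(90,180,110))
for bm,s,ce in blobs(g,500): print(s,[np.round(x,1) for x in rect_onz(c,bm,.008)[0]])
# scene
s=load('scene9'); im=s['img']
a=cv2.imread('pics/scene9.png'); cv2.imwrite('pics/c9r.png',cv2.resize(a[260:400,310:520],None,fx=3.8,fy=3.8,interpolation=cv2.INTER_CUBIC))
E
```

```text
[0.56375101 0.40060473 0.022     ] [0.37194799 0.40427827 0.022     ] [0.4678495 0.4024415 0.022    ] 0.1918381936064523 -1.0972315373689816
base [705.98070828 103.44415251   8.        ]
base [628.63567195  97.22700197   8.        ]
base [609.95138029 262.18082373   8.        ]
[ 215  176   69   40 1805] [array([658.9, 185.4]), array([ 77.7, 166.9]), np.float64(6.1)]
[ 380  180  103  103 4251] [array([ 565.9, -253.8]), array([226.4, 227.7]), np.float64(4.5)]
```

View pics/c9r.png

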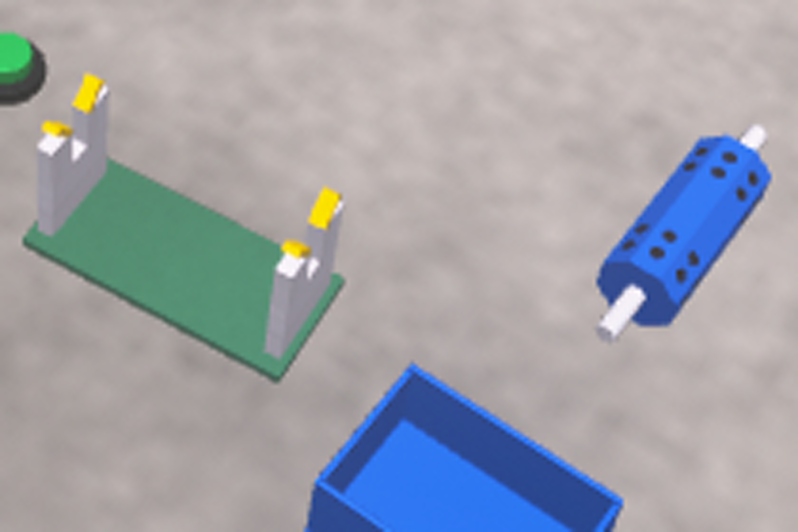

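Head B is home as well, with the flange on the rim and a thin strip of yellow visible beside its black stripe. The roller has not moved: centre (468,402.5), axle yaw -1.1°, measured length 192 mm against 190. The stand is at about (659,185.5) with yaw 6°, and its base measures 78 x 167.

Emit:
play_rows(
  deltas=[
    [[0,16,-42,0,0,0,94],[0,16,-42,0,0,0,94],[0,16,-42,0,0,0,94],[0,16,-42,0,0,0,94],[0,16,-42,0,0,0,94],[0,16,-42,0,0,0,94],[0,16,-42,0,0,0,94],[0,16,-42,0,0,0,94],[0,16,-42,0,0,0,94],[0,16,-42,0,0,0,94]],
  ],
)

```text
time_s: 18.8
ee_pos: [0.4828, 0.1371, 0.1891]
eef_rot: [-1.138, 1.571, -2.272]
force: [0.2, -0.0, -0.6]
grip_width: 0.094
```

Emit:
play_rows(
  deltas=[
    [[0,16,-42,0,0,0,94],[0,16,-42,0,0,0,94],[0,16,-42,0,0,0,94],[0,16,-42,0,0,0,94],[0,16,-42,0,0,0,94],[0,17,-41,0,0,0,94],[0,0,0,-0.124,0,0,94],[0,0,0,-0.124,0,0,94],[0,0,0,-0.124,0,0,94],[0,0,0,-0.124,0,0,94]],
  ],
)

```text
time_s: 19.8
ee_pos: [0.4649, 0.4036, 0.1886]
eef_rot: [-1.149, 1.569, -1.782]
force: [-0.6, 0.1, -0.0]
grip_width: 0.0939
```

Emit:
play_rows(
  deltas=[
    [[0,0,0,-0.124,0,0,94],[0,0,0,-0.124,0,0,94],[0,0,0,-0.124,0,0,94],[0,0,0,-0.124,0,0,94],[0,0,0,-0.123,0,0,94],[0,0,0,0,0,0,94],[0,0,0,0,0,0,94]],
  ],
)

```text
time_s: 20.5
ee_pos: [0.4652, 0.4037, 0.1895]
eef_rot: [-0.767, 1.57, -0.789]
force: [0.3, 0.0, 0.5]
grip_width: 0.094
```

```bash
python3 - <<'E'
from m import *
goto([468,402.3,5],88.9)
shot('scene','scene10.png'); c=shot('top','top10.png')
E
```

```text
t 20.5 pos [465.2 403.7 189.5] jaw 88.7 q [ 0.66  0.46  1.34 -0.    1.34 -0.89] w 94.0 F [0.3 0.  0.5]
tool d mm [184.5  -1.2   2.7] rv [-0.003  0.001  0.001]
```

View pics/scene10.png

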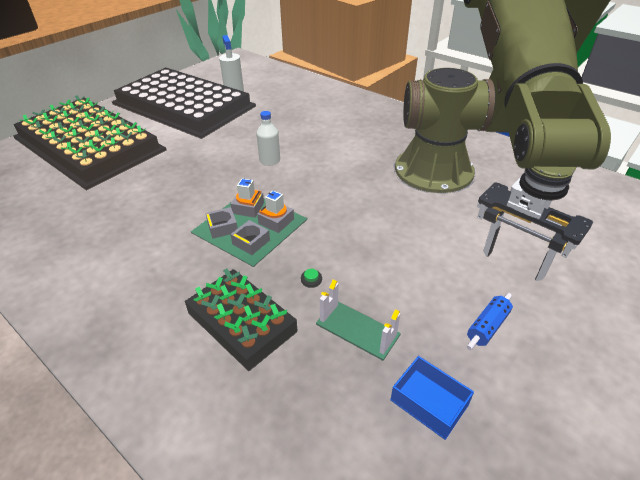

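The fingers straddle the roller's line. I'll descend.

Emit:
play_rows(
  deltas=[
    [[35,-1,2.7,-0.003,0,0,94],[35,0,0,0,0,0,94],[35,0,0,0,0,0,94],[30,0,0,0,0,0,94],[20,0,0,0,0,0,94],[15,0,0,0,0,0,94],[10,0,0,0,0,0,94],[4,0,0,0,0,0,94],[0,0,0,0,0,0,94]],
  ],
)

```text
time_s: 21.5
ee_pos: [0.4686, 0.403, 0.0067]
eef_rot: [0.226, 1.569, 0.21]
force: [-0.8, -1.3, -0.5]
grip_width: 0.0936
```

Emit:
play_rows(
  deltas=[
    [[0,0,0,0,0,0,36],[0,0,0,0,0,0,36],[0,0,0,0,0,0,36],[0,0,0,0,0,0,36],[0,0,0,0,0,0,36],[0,0,0,0,0,0,36],[0,0,0,0,0,0,36],[0,0,0,0,0,0,36]],
  ],
  grip_force=35,
)

```text
time_s: 22.3
ee_pos: [0.4685, 0.4028, 0.0066]
eef_rot: [0.125, 1.569, 0.109]
force: [0.0, -0.7, 0.7]
grip_width: 0.0439
```

Emit:
play_rows(
  deltas=[
    [[-10,0,0,0,0,0,36],[-30,0,0,0,0,0,36],[-35,0,0,0,0,0,36],[-35,0,0,0,0,0,36],[-35,0,0,0,0,0,36],[0,0,0,0,0,0,36],[0,0,0,0,0,0,36]],
  ],
)

```text
time_s: 23.0
ee_pos: [0.4681, 0.4028, 0.1518]
eef_rot: [0.319, 1.568, 0.303]
force: [-0.7, 0.2, -3.3]
grip_width: 0.0435
```

```bash
python3 - <<'E'
from m import *
goto([659,185.5,150],6)
shot('scene','scene11.png')
a=cv2.imread('pics/scene11.png'); cv2.imwrite('pics/c11.png',cv2.resize(a[160:400,310:630],None,fx=2.4,fy=2.4,interpolation=cv2.INTER_CUBIC))
E
```

```text
t 23.0 pos [468.1 402.8 151.8] jaw 89.1 q [ 0.65  0.49  1.38 -0.    1.27 -0.9 ] w 43.5 F [-0.7  0.2 -3.3]
tool d mm [   2.1 -214.3  194.3] rv [ 1.45e+00  1.00e-03 -2.00e-03]
```

View pics/c11.png

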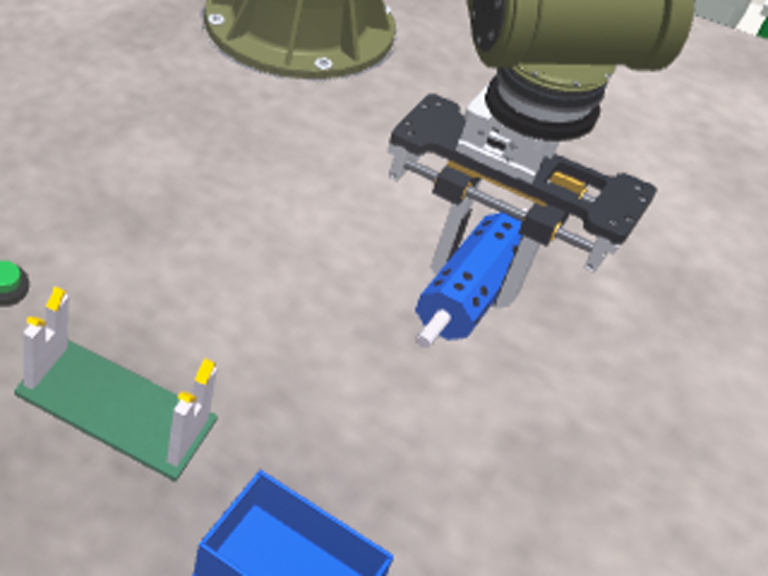

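Emit:
play_rows(
  deltas=[
    [[0,-30.6,27.8,0,0,0,36],[0,-30.6,27.8,0,0,0,36],[0,-30.6,27.8,0,0,0,36],[0,-30.6,27.8,0,0,0,36],[0,-30.6,27.8,0,0,0,36],[0,-30.6,27.8,0,0,0,36],[0,-30.6,27.8,0,0,0,36],[0,0,0,0.12,0,0,36],[0,0,0,0.12,0,0,36],[0,0,0,0.12,0,0,36]],
  ],
)

```text
time_s: 24.05
ee_pos: [0.6588, 0.185, 0.1493]
eef_rot: [-2.515, 1.569, -2.896]
force: [-0.6, -1.1, -3.5]
grip_width: 0.0439
```

Emit:
play_rows(
  deltas=[
    [[0,0,0,0.12,0,0,36],[0,0,0,0.12,0,0,36],[0,0,0,0.12,0,0,36],[0,0,0,0.12,0,0,36],[0,0,0,0.12,0,0,36],[0,0,0,0.12,0,0,36],[0,0,0,0.12,0,0,36],[0,0,0,0.12,0,0,36],[0,0,0,0.13,0,0,36],[0,0,0,0,0,0,36]],
  ],
)

```text
time_s: 25.05
ee_pos: [0.6587, 0.1855, 0.1498]
eef_rot: [-1.392, 1.57, -2.86]
force: [0.3, -0.7, -2.3]
grip_width: 0.0437
```

Emit:
play_rows(
  deltas=[
    [[20,0,0,0,0,0,36],[15,0,0,0,0,0,36],[0,0,0,0,0,0,36],[0,0,0,0,0,0,36]],
  ],
)

```text
time_s: 25.45
ee_pos: [0.6593, 0.1856, 0.1165]
eef_rot: [1.616, 1.57, 0.151]
force: [-0.1, 1.1, -1.7]
grip_width: 0.0437
```

```bash
python3 - <<'E'
from m import *
goto([659,185.5,44.6],6)
shot('scene','scene12.png'); shot('top','top12.png')
a=cv2.imread('pics/scene12.png'); cv2.imwrite('pics/c12.png',cv2.resize(a[220:380,280:480],None,fx=4,fy=3.75,interpolation=cv2.INTER_CUBIC))
a=cv2.imread('pics/top12.png'); cv2.imwrite('pics/c12t.png',cv2.resize(a[130:260,140:310],None,fx=4.6,fy=4.6,interpolation=cv2.INTER_CUBIC))
E
```

```text
t 25.45 pos [659.3 185.6 116.5] jaw 6.1 q [ 0.22  0.68  1.18 -0.    1.29  0.11] w 43.7 F [-0.1  1.1 -1.7]
tool d mm [71.9 -0.4  0. ] rv [ 0.002 -0.    -0.001]
```

View pics/c12.png

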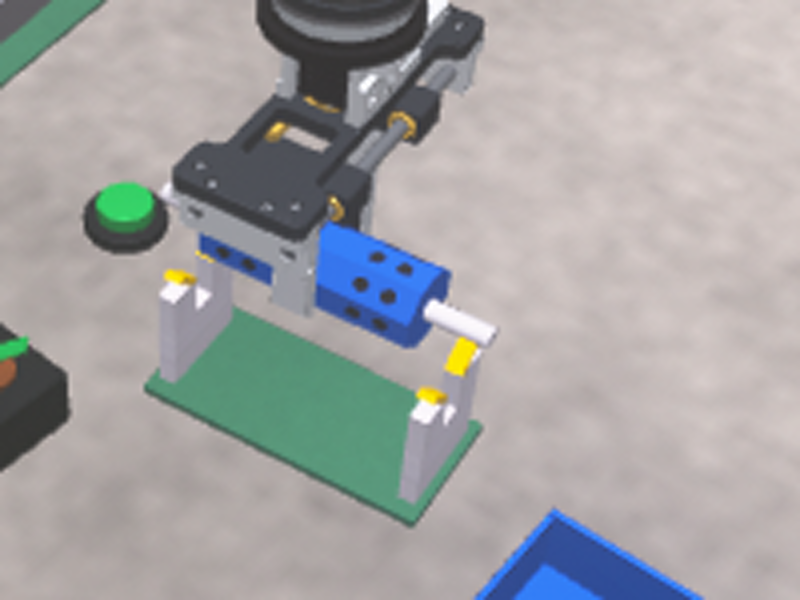

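View pics/c12t.png

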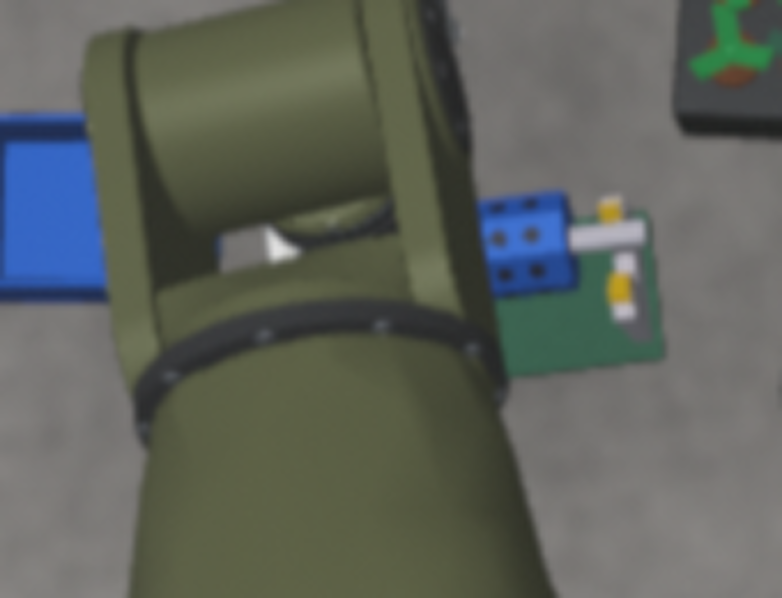

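The roller is level over the slots and parallel to the base. I'll lower to the lips and check.

Emit:
play_rows(
  deltas=[
    [[15,0,0,0,0,0,36],[12,0,0,0,0,0,36],[0,0,0,0,0,0,36],[0,0,0,0,0,0,36]],
  ],
)

```text
time_s: 25.95
ee_pos: [0.6594, 0.1855, 0.0893]
eef_rot: [1.58, 1.57, 0.114]
force: [-0.2, -0.8, -2.5]
grip_width: 0.0436
```

```bash
python3 - <<'E'
from m import *
goto([659,185.5,44.6],6)
shot('scene','scene13.png'); shot('top','top13.png')
a=cv2.imread('pics/scene13.png'); cv2.imwrite('pics/c13.png',cv2.resize(a[240:360,300:430],None,fx=6,fy=5,interpolation=cv2.INTER_CUBIC))
a=cv2.imread('pics/top13.png'); cv2.imwrite('pics/c13t.png',cv2.resize(a[160:230,190:300],None,fx=7,fy=7,interpolation=cv2.INTER_CUBIC))
E
```

```text
t 25.95 pos [659.4 185.5  89.3] jaw 6.0 q [ 0.22  0.7   1.2  -0.    1.24  0.12] w 43.6 F [-0.2 -0.8 -2.5]
tool d mm [44.7 -0.4  0. ] rv [ 0.    -0.    -0.001]
```

View pics/c13.png

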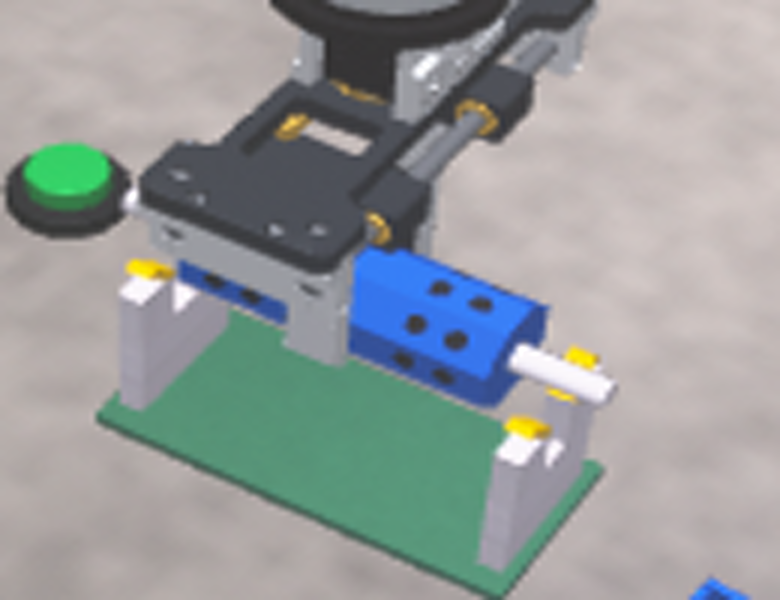

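View pics/c13t.png

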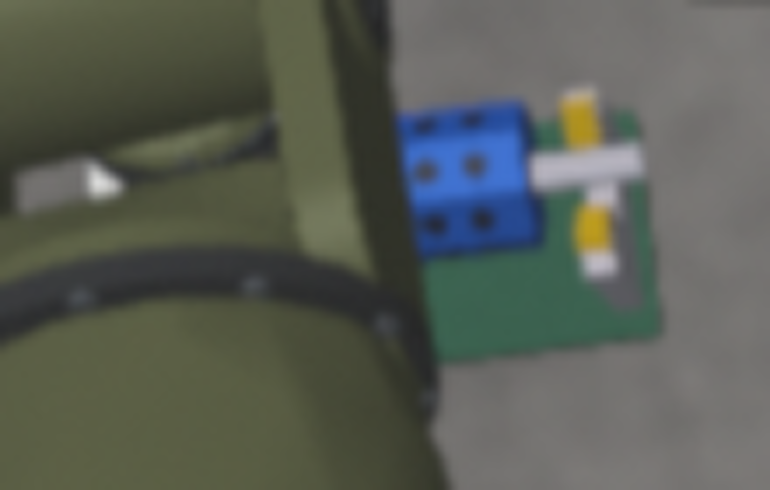

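The axle lies between the yellow lips. I'll continue down and watch the force.

Emit:
play_rows(
  deltas=[
    [[6,0,0,0,0,0,36],[5,0,0,0,0,0,36],[5,0,0,0,0,0,36],[0,0,0,0,0,0,36]],
  ],
)

```text
time_s: 26.45
ee_pos: [0.6591, 0.1855, 0.0727]
eef_rot: [1.408, 1.57, -0.058]
force: [-0.6, 0.6, -2.6]
grip_width: 0.0437
```

Emit:
play_rows(
  deltas=[
    [[4,0,0,0,0,0,36],[4,0,0,0,0,0,36],[4,0,0,0,0,0,36],[0,0,0,0,0,0,36]],
  ],
)

```text
time_s: 26.85
ee_pos: [0.6593, 0.1855, 0.0611]
eef_rot: [1.537, 1.57, 0.071]
force: [0.2, 0.0, -3.1]
grip_width: 0.0436
```

Emit:
play_rows(
  deltas=[
    [[4,0,0,0,0,0,36],[4,0,0,0,0,0,36],[4,0,0,0,0,0,36],[3,0,0,0,0,0,36],[0,0,0,0,0,0,36]],
  ],
)

```text
time_s: 27.35
ee_pos: [0.6594, 0.1856, 0.0462]
eef_rot: [1.59, 1.57, 0.124]
force: [-0.0, -0.0, -2.7]
grip_width: 0.044
```

Emit:
play_rows(
  deltas=[
    [[1.2,0,0,0,0,0,36],[0,0,0,0,0,0,36],[0,0,0,0,0,0,94],[0,0,0,0,0,0,94],[0,0,0,0,0,0,94],[0,0,0,0,0,0,94],[0,0,0,0,0,0,94],[0,0,0,0,0,0,94],[0,0,0,0,0,0,94],[0,0,0,0,0,0,94]],
  ],
)

```text
time_s: 28.35
ee_pos: [0.6596, 0.1856, 0.0457]
eef_rot: [1.633, 1.569, 0.167]
force: [-0.0, 0.8, -0.1]
grip_width: 0.0938
```

Emit:
play_rows(
  deltas=[
    [[-20,0,0,0,0,0,94],[-30,0,0,0,0,0,94],[-40,0,0,0,0,0,94],[-40,0,0,0,0,0,94],[0,-40,0,0,0,0,94],[0,-40,0,0,0,0,94],[0,-40,0,0,0,0,94],[0,-40,0,0,0,0,94],[0,0,0,0,0,0,94],[0,0,0,0,0,0,94]],
  ],
)

```text
time_s: 29.35
ee_pos: [0.5005, 0.1689, 0.1762]
eef_rot: [1.665, 1.567, 0.199]
force: [0.5, -0.3, -0.4]
grip_width: 0.0935
```

```bash
python3 - <<'E'
from m import *
goto([609,10,150],6)
s=shot('scene','scene14.png'); t=shot('top','top14.png')
a=cv2.imread('pics/scene14.png'); cv2.imwrite('pics/c14.png',cv2.resize(a[160:360,190:430],None,fx=3.3,fy=3,interpolation=cv2.INTER_CUBIC))
a=cv2.imread('pics/top14.png'); cv2.imwrite('pics/c14t.png',cv2.resize(a[160:290,190:490],None,fx=2.6,fy=2.6,interpolation=cv2.INTER_CUBIC))
for c in (s,t):
  for bm,st,ce in blobs(mask(c['img'],*B['green']),140,200): print('btn',ce,st)
E
```

```text
t 29.35 pos [500.5 168.9 176.2] jaw 6.0 q [ 0.26  0.28  1.62 -0.    1.24  0.15] w 93.5 F [ 0.5 -0.3 -0.4]
tool d mm [ 26.5  91.2 169.5] rv [ 0.    -0.    -0.004]
btn [186.85526316   6.99342105] [180   0  14  17 152]
btn [310.75316456 274.8164557 ] [304 269  15  13 158]
btn [320.         213.11049724] [313 206  15  15 181]
```

View pics/c14.png

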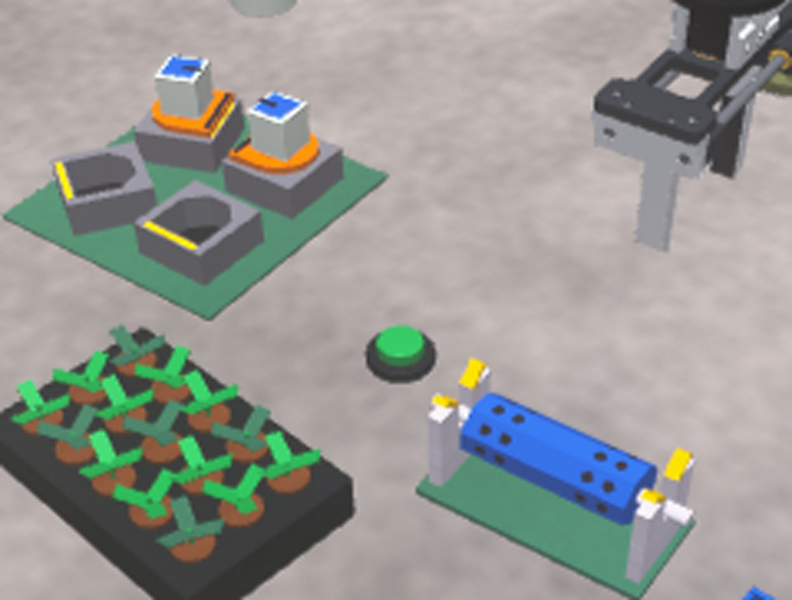

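View pics/c14t.png

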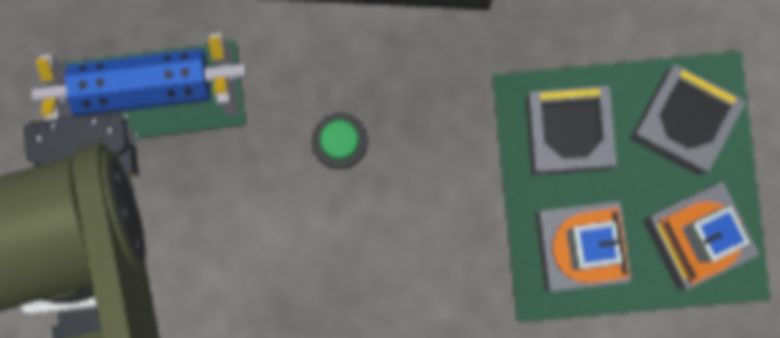

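Both heads are home and the roller lies in its slots. Before pressing, I'll check the numbers.

```bash
cat >> m.py <<'E'
def check(t):
    b=mask(t['img'],*B['blue']); w=mask(t['img'],*B['white']); o=mask(t['img'],*B['orange'])
    for bm,s,ce in blobs(b,60,200):
        if s[2]>22: continue
        near=np.zeros_like(b); near[s[1]-4:s[1]+s[3]+4,s[0]-4:s[0]+s[2]+4]=1
        for r in (rect_onz(t,bm,.095)[0],rect_onz(t,(bm|(w>0))&(near>0),.095)[0]): print('head top',np.round(r[0],1),np.round(r[1],1),round(r[2],1))
    for bm,s,ce in blobs(o,100,400):
        if s[3]>15: r=rect_onz(t,bm,.050)[0]; print('flange',np.round(r[0],1),np.round(r[1],1),round(r[2],1))
    for bm,s,ce in blobs(b,500,1000):
        if s[2]<90: r=rect_onz(t,bm,.065)[0]; print('roller',s,np.round(r[0],1),np.round(r[1],1),round(r[2],1))
E
python3 - <<'E'
from m import *
t=load('top14'); s=load('scene14'); check(t)
A=[];bb=[]
for c,p in((t,(320,213.1)),(s,(310.75,274.8))):
    o,d=ray(c,*p); d/=np.linalg.norm(d); P=np.eye(3)-np.outer(d,d); A.append(P); bb.append(P@o)
X=np.linalg.lstsq(np.vstack(A),np.hstack(bb),rcond=None)[0]; print('btn',X*1000)
for z in(.02,.025,.03,.035): print(z,onz(t,320,213.1,z)*1000,onz(s,310.75,274.8,z)*1000)
E
```

```text
head top [ 516.4 -311.5] [25.  24.3] 24.5
head top [ 516.1 -311.1] [35.  33.1] 24.6
head top [ 508.3 -207.9] [24.7 24.5] 10.5
head top [ 507.8 -207.7] [35.5 33.8] 7.9
flange [ 514.1 -307.2] [58.3 50.7] 25.7
flange [ 507.8 -205.6] [58.9 55.1] 7.7
btn [612.28432411   9.7795861   19.81038634]
0.02 [611.65965123  10.5107357   20.        ] [612.96845568   9.12436853  20.        ]
0.025 [610.95587079  10.32578279  25.        ] [616.47727186  12.29792246  25.        ]
0.03 [610.25209035  10.14082988  30.        ] [619.98608804  15.47147639  30.        ]
0.035 [609.54830992   9.95587698  35.        ] [623.49490422  18.64503032  35.        ]
```

Emit:
play_rows(
  deltas=[
    [[0,18.8,33.9,0,0,0,0],[0,18.8,33.9,0,0,0,0],[0,18.8,33.9,0,0,0,0],[0,18.8,33.9,0,0,0,0],[0,18.8,33.9,0,0,0,0],[30,0,0,0,0,0,0],[30,0,0,0,0,0,0],[30,0,0,0,0,0,0],[25,0,0,0,0,0,0],[0,0,0,0,0,0,0]],
  ],
)

```text
time_s: 30.45
ee_pos: [0.6106, 0.0099, 0.0566]
eef_rot: [-1.825, 1.567, 2.992]
force: [-0.7, -0.8, -0.2]
grip_width: 0.0173
```

```bash
python3 - <<'E'
from m import *
goto([611.5,10,22],6)
s=shot('scene','scene15.png'); t=shot('top','top15.png'); 
b=mask(t['img'],*B['blue'])
for bm,st,ce in blobs(b,300):
  if 195<st[0]<280: r=rect_onz(t,bm,.065)[0]; print('roller',st,[np.round(x,1) for x in r]); 
a=cv2.imread('pics/scene15.png'); cv2.imwrite('pics/c15.png',cv2.resize(a[180:350,220:420],None,fx=3.8,fy=3.5,interpolation=cv2.INTER_CUBIC))
E
```

```text
t 30.45 pos [610.6   9.9  56.6] jaw 6.0 q [-0.04  0.59  1.47  0.    1.08 -0.15] w 17.3 F [-0.7 -0.8 -0.2]
tool d mm [34.6  1.   0. ] rv [-0.    -0.001  0.004]
roller [ 215  179   56   26 1074] [array([658.8, 186.6]), array([ 47.7, 125.5]), np.float64(5.8)]
```

View pics/c15.png

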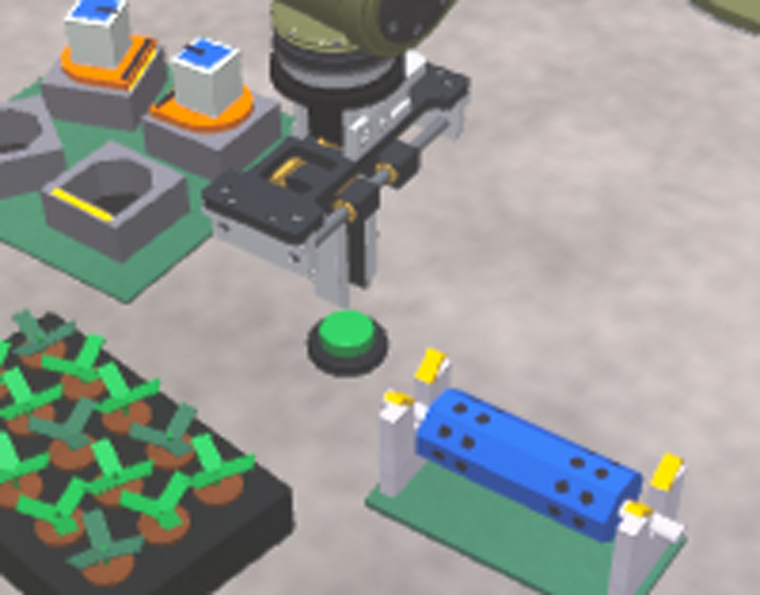

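Roller measures (658.8,186.6) at 5.8°, as the stand requires. The fingers are above the button (crop 345,325), so I press.

Emit:
play_rows(
  deltas=[
    [[0,1,0,0,0,0,0],[10,0,0,0,0,0,0],[10,0,0,0,0,0,0],[6,0,0,0,0,0,0],[0,0,0,0,0,0,0]],
  ],
)

```text
time_s: 31.05
ee_pos: [0.6121, 0.0103, 0.0333]
eef_rot: [2.794, 1.57, 1.328]
force: [-0.1, -0.0, -0.2]
grip_width: 0.0005
```

Emit:
play_rows(
  deltas=[
    [[3,0,0,0,0,0,0],[3,0,0,0,0,0,0],[3,0,0,0,0,0,0],[0,0,0,0,0,0,0]],
  ],
)

```text
time_s: 31.45
ee_pos: [0.6126, 0.0103, 0.0251]
eef_rot: [1.74, 1.569, 0.274]
force: [-0.8, 0.4, 0.0]
grip_width: 0.0006
```

Emit:
play_rows(
  deltas=[
    [[2,0,0,0,0,0,0],[2,0,0,0,0,0,0],[2,0,0,0,0,0,0],[0,0,0,0,0,0,0]],
  ],
)

```text
time_s: 31.85
ee_pos: [0.6129, 0.0103, 0.0195]
eef_rot: [1.601, 1.568, 0.135]
force: [-0.2, 0.7, 4.1]
grip_width: 0.0002
```

Emit:
play_rows(
  deltas=[
    [[2,0,0,0,0,0,0],[1.5,0,0,0,0,0,0],[0,0,0,0,0,0,0]],
  ],
)

```text
time_s: 32.15
ee_pos: [0.6129, 0.0103, 0.0163]
eef_rot: [1.605, 1.568, 0.139]
force: [-0.5, 0.1, 5.4]
grip_width: 0.0004
```

Emit:
play_rows(
  deltas=[
    [[1.5,0,0,0,0,0,0],[1.5,0,0,0,0,0,0],[0,0,0,0,0,0,0]],
  ],
)

```text
time_s: 32.45
ee_pos: [0.6132, 0.0102, 0.0157]
eef_rot: [1.525, 1.568, 0.059]
force: [-14.3, -0.1, 31.8]
grip_width: 0.0007
```

The force jumped to 32 N, so the button is at its stop. I'll release and back off.

Emit:
play_rows(
  deltas=[
    [[0,0,0,0,0,0,0],[-5,0,0,0,0,0,0],[-20,0,0,0,0,0,0],[-40,0,0,0,0,0,0],[-40,0,0,0,0,0,0],[-40,0,0,0,0,0,0],[0,-40,0,0,0,0,0],[0,-40,0,0,0,0,0],[0,-40,0,0,0,0,0],[0,0,0,0,0,0,0]],
  ],
)

```text
time_s: 33.45
ee_pos: [0.4895, -0.0025, 0.1572]
eef_rot: [-2.678, 1.57, 2.139]
force: [-0.6, 0.2, -0.0]
grip_width: 0.0
```

Emit:
play_rows(
  deltas=[
    [[0,0,0,0,0,0,0],[0,0,0,0,0,0,0],[0,0,0,0,0,0,0]],
  ],
)

```text
time_s: 33.75
ee_pos: [0.494, -0.0023, 0.1576]
eef_rot: [1.662, 1.569, 0.196]
force: [-0.2, -0.6, -0.2]
grip_width: 0.0007
```

```bash
python3 - <<'E'
from m import *
s=shot('scene','scene16.png'); t=shot('top','top16.png'); check(t)
goto([500,0,160],6)
b=mask(t['img'],*B['blue'])
for bm,st,ce in blobs(b,300):
  if 195<st[0]<280: r=rect_onz(t,bm,.065)[0]; print('roller',st,[np.round(x,1) for x in r]); 
for c in (s,t):
  for bm,st,ce in blobs(mask(c['img'],*B['green']),140,200): print('btn',ce,st)
E
```

```text
head top [ 516.4 -311.5] [25.  24.3] 24.5
head top [ 516.  -311.2] [34.8 33.1] 24.6
head top [ 508.3 -207.9] [24.7 24.5] 10.5
head top [ 507.8 -207.7] [35.5 33.8] 7.9
flange [ 514.6 -307. ] [59.3 50.7] 25.7
flange [ 507.8 -205.6] [58.9 55.1] 7.7
t 33.85 pos [493.7  -2.3 157.5] jaw 6.0 q [-0.08  0.22  1.74  0.    1.18 -0.18] w 0.1 F [-0.7 -0.2 -1.2]
tool d mm [-2.5  6.5 -1.6] rv [ 0.    -0.    -0.002]
roller [ 215  179   56   26 1072] [array([658.9, 186.6]), array([ 47.6, 125.4]), np.float64(6.0)]
btn [186.7972973    6.93243243] [180   0  14  16 148]
btn [310.75316456 274.8164557 ] [304 269  15  13 158]
```

View pics/scene16.png

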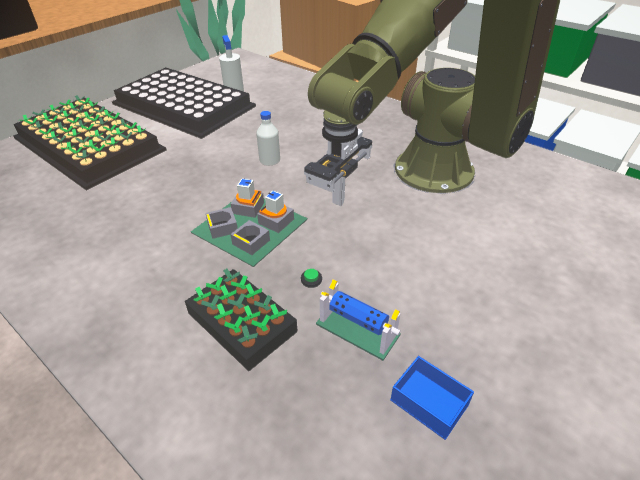

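The scene shows both heads in their sockets, the roller in the stand, the button back up at (311,275) and the arm clear. Handing in.

```bash
python3 -c "
from station import hand_in; print(hand_in())"
```

```text
the job is handed in; nothing more can be done
None
```

The job is done and handed in at about 34 s of the 210 s. Both dosing heads on the bench are in the two sockets nearest the robot, the roller is in its stand, and I then pressed the start button and let it come up.

**Last checks:**
- **Heads:** from the hopper tops, both measure within about 2 mm of their socket axes. One angle agrees with its socket to within 1°. The other read 8–10.5° against the socket's 5.6°, while the grasp put it at about 6°, so I take that as pixel noise. The pixels of the partly hidden flanges read up to 6 mm off. I trusted the tops over those, and the picture shows the flanges lying flat on the rims.
- **Roller:** it measures (659, 187) mm at 6.0°. The stand is at (659, 185.5) mm and 6°.
- **Button:** the force rose from about 5 N to 32 N at its stop, so it was fully down. Its pixel position afterwards is the same as before the press.
- **Surroundings:** the bottle, tub and seedling tray look unmoved. I saw no object knocked aside.

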